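# Lock the instrument case with its shackle

## Robot

A 6-joint arm with a two-finger parallel gripper is mounted at the origin on the work surface. World frame = base frame: x ahead of the robot, y to its left, z up, the work surface at z = 0. Lengths are in m, angles in rad, forces in N, time in s.
With the tool pointing down it reaches from about 0.3 to 0.75 m from the base axis. Payload 8.5 kg.
Tool frame: the origin (TCP) lies at the very end of the fingers, on their centre line; the grasp point (between the pads) lies 19 mm behind it; z points along the fingers, y is the line along which they close (so a half turn about z gives the same grasp; the last joint's range is limited). The gripper opens to 85 mm and grips with 20 to 120 N. Pads are 22 mm wide; open, the fingers measure 114 mm over their backs; the gripper's body (76 mm by 85 mm) begins 54 mm behind the grasp point. The pads swing forward as they close: fully open they stand 13 mm farther back than shut.
Start: joints at [-1.378, 0.381, 1.297, -0, 1.464, -0.215], TCP at [0.218, -0.505, 0.231] pointing down, gripper open.
Joint ranges: [-3.11, 3.11], [-0.89, 2.33], [0.22, 2.48], [-1.42, 4.56], [0.17, 2.85], [-2.88, 2.88]. Speed limits (rad/s): [2.39, 2.39, 3.14, 3.14, 3.14, 3.14].

## Interface

Orientations are given as a unit quaternion [x, y, z, w].
In Python, from station import ctrl gives the robot as it stands.
- The arm moves only by the tool jog_arm, never from a script. Its argument "deltas" is a list of rows, each a list of 3 entries, a list of its own where there are three numbers: the turn, a rotation vector about the tool's x, y, z in rad, then the shift along the tool's x, y, z in m, then the opening, from 0 (shut) to 1 (fully open). In form: [[[rx, ry, rz], [dx, dy, dz], hand], ...]. A call has 1 to 5 rows; each row shifts and turns the commanded pose from where the row before left it, along the tool's axes as they then stand; what a row does not reach is not made up. A row lasts 1/10 s, in which the tool goes at most 50 mm and 8.59 degrees, less where a joint would pass 70% of its speed; a pose out of reach is approached as far as the arm can. A call with a gripper value outside its range is refused whole. The fingers move at their own pace and stop on an object; "squeeze" is the grip in N (left out, the last holds). Time passes only in rows, so rows that do not move let the fingers close. It gives the time, the measured TCP pose, the force, the opening and the grip force at its end, in the units of the state.
- ctrl.observe(): the state, without advancing time (a new reading comes with each control period).
- ctrl.get_image(name): name is "scene" or "top" or "wrist"; returns the picture (384x512x3 uint8, red, green, blue); there is no depth.
- ctrl.camera_info(name): a dict with "camera_matrix" (3x3 intrinsics, pixels), "R" (3x3) and "t" (3): a world point X has camera coordinates R X + t. Camera axes: x right, y down, z forward; pixel columns grow to the right and rows downward; lengths in m; the calibration is good to about 2 mm. The wrist camera is an equidistant fisheye: a pixel r from the principal point sees the ray r / f radians off the axis. A picture is of the moment at which its call begins: read the wrist's pose just before it. camera_info takes no time and is no camera call; for the wrist camera it gives the pose at the moment of the call.
- ctrl.hand_in(): hands the job in; it is judged then, once.
The state is a dict: "t": time; "joint_pos": joint angles; "joint_velocities": joint speeds; "tau": joint torques, N m; "tcp_pos": TCP position; "tcp_rot": TCP orientation; "force": force on the tool from outside, world axes, zero at the start; "torque": the same for the moment, N m; "width": finger opening in m; "finger_force": force on a finger pad.
Only numpy, scipy, OpenCV 4.12 (cv2) and the standard library are available. Lean on these libraries where they do the work, as an engineer would, in place of code of your own. Each camera call takes 0.05 s, during which the arm holds its last target. There are 200 camera calls.

## Task

Close the lid of the instrument case so that its steel tongue lies over the lock, then take the loose U-shaped shackle out of its wooden holder, put it into the lock on the case's front so that it straddles the tongue, and press it down until the hidden pawls click and it stays down by itself. Press firmly but steadily, never ram the lock, let go at the end, and leave the other things on the bench where they are.

Things in the scene. Friction and masses are not known exactly. Their poses are not given: they have to be found in the camera images.
- case: Dark wooden instrument case with brass corners, fixed to the bench, 200 (x) x 220 (y) x 75 mm tall without its lid. Origin: centre of its underside. Its -x side is the front, which carries the lock; the lid hinges along its back (+x) top edge.
- lid (a joint): Lid angle in rad: 0 shut, grows as the front edge rises (starts 0.4 to 0.85). The hinge is stiff, so the lid stays where it is left; 2 to 5 N pressing down near the front of its top face closes it.
- lid_hinge (a point): Middle of the lid's hinge line, which runs along the case's y axis, 75 mm above the bench. The lid reaches 202 mm forward from it and, shut, its top face lies 11 mm above it.
- lid_edge (a point): Middle of the front edge of the lid's top face, on the lid, 200 mm from the hinge line. Here a steel tongue, 8 mm wide and 4 mm thick, sticks out 35 mm forward; with the lid shut it crosses the middle of the lock between the bores, its top 9 mm above the lock's top.
- lock_mouth (a point): Nominal middle of the top of the lock, a brass block; fixed to the case, axes as the case's, 72 mm above the bench, 120 mm ahead (-x) of its centre. Two upright bores, 12 (x) by 10.5 (y) mm with 1 mm chamfers, at y = +19 and -19 mm of the lock. The lock slides on a short rail: it really stands up to 9 mm off this point along y (not x), stuck by 18 N of friction: feel or look for the bores.
- lock_foot (a point): Nominal middle of the lock's underside, 50 mm below lock_mouth (block 28 x 66 x 50 mm). Inside, a spring lifter meets the leg ends 28 mm down and pushes back 6 to 7 N; two hidden pawls snap into the legs' notches at 34 mm depth (10 to 20 N of push in all); hard bottom 1.5 mm further. Unlatched, the shackle springs up 5 mm or so. Over 40 N between shackle and lock breaks it.
- shackle: Loose steel U-shaped shackle, about 120 g, standing legs down in its holder, leaning by a few degrees at most. Origin: middle of the crown, a straight square bar 10 x 10 mm, 47 mm long along y. Two round 9 mm legs at y = +19 and -19 mm run down along -z. Either way round fits. Latched, the origin is about 34 mm above lock_mouth, 25 mm above the tongue.
- shackle_feet (a point): Point midway between the flat leg ends of the shackle (1 mm chamfers), 68 mm below the crown's middle. The legs are notched to 4 mm thick from 50 to 60 mm below the crown's middle.
- holder: Plain light wooden block, 34 x 76 x 30 mm, fixed, left or right of the case, in whose two 24 mm deep holes the shackle stands, its crown's middle 74 mm above the bench. A similar block on the other side carries two short black and silver lens cells. Origin: centre of its underside.
- prism_cell: Bystander, to be left alone: glass prism cell, a 32 x 32 x 35 mm block. Origin at the middle of its underside.
- eyepiece: Bystander, to be left alone: black stepped eyepiece, 32 mm across, 48 mm tall. Origin at the middle of its underside.
- screwdriver: Bystander, to be left alone: screwdriver lying flat, 160 mm long. Origin in the middle of its length.
- jar: Bystander, to be left alone: small closed amber jar, 44 mm across, 55 mm tall. Origin at the middle of its underside.
- weight: Bystander, to be left alone: brass cylinder weight, 36 mm across, 30 mm tall. Origin at the middle of its underside.

How it is judged:
On the way, in this order (a step that is already met when the one before it is completed fails the run):
1. the lid is shut while the shackle is still out of the lock (value of joint lid below 0.04 rad and distance between shackle and lock_mouth above 0.08 m), for 0.2 s.
2. the shackle is pressed home in the lock over the tongue (value of joint lid below 0.04 rad and z of shackle in the frame of lock_mouth between 0.028 and 0.0355 m and x of shackle in the frame of lock_mouth between -0.006 and 0.006 m and y of shackle in the frame of lock_mouth between -0.013 and 0.013 m and angle between the z axis of shackle and the z axis of lock_mouth, either way round below 0.12 rad), for 0.2 s.
At the end, for the whole second after the job is handed in: The lid is shut (under 0.04 rad) and the shackle stands latched in the lock over the tongue: crown middle 28 to 35.5 mm above lock_mouth, within 6 mm in x and 13 mm in y of it, upright within 0.12 rad, at rest and staying down by itself after release (all of step 2 and linear speed of shackle below 0.02 m/s); the robot touches nothing.
It fails at once if the shackle is rammed: more than 40 N between shackle and lock or case (contact force between shackle and case above 40 N).
It fails at once if a bystander is pushed by more than 30 mm (distance of any of prism_cell, eyepiece, screwdriver, jar, weight from where it was at the start of the episode above 0.03 m).
It also fails if it takes over 67 s, if anything falls off the work surface, if the arm or the gripper's body presses on something with over 40 N, if the wrist force passes 120 N, or if a joint passes its speed limit or range.

## Working session

There is one attempt and no reset: what is moved stays moved. The work goes in short steps, Python scripts to look and compute and a tool call to move; the robot and the scene stay as the last step left them, time stands still between calls to the robot, and variables do not carry over. Pictures are saved under pics/ and viewed, at most 10 in all, crops included, and the job is handed in when it is done.

Besides the shell and the picture viewer there is one more tool, called by a JSON object that holds its "name" and its "arguments". jog_arm: Moves the arm, as the interface text tells. Its arguments: {"type":"object","properties":{"deltas":{"type":"array"},"squeeze":{"type":"number"}},"required":["deltas"]}

```bash
mkdir -p pics; ls
python3 - <<'E'
from station import ctrl
import cv2,numpy as np
s=ctrl.observe();print({k:np.round(v,3).tolist() for k,v in s.items()})
for n in("scene","top"):
    im=ctrl.get_image(n);cv2.imwrite(f"pics/{n}0.png",im[:,:,::-1])
for n in("scene","top","wrist"):
    print(n,{k:np.round(v,3).tolist() if not isinstance(v,str) else v for k,v in ctrl.camera_info(n).items()})
E
```

```text
pics
{'t': 0.0, 'joint_pos': [-1.378, 0.381, 1.298, 0.0, 1.464, -0.215], 'joint_velocities': [0.001, -0.002, -0.001, 0.001, -0.002, -0.0], 'tau': [0.001, -44.847, -23.128, -0.0, 0.005, -0.0], 'tcp_pos': [0.218, -0.505, 0.231], 'tcp_rot': [0.979, 0.202, 0.0, -0.001], 'force': [0.333, 0.176, -1.053], 'torque': [0.004, -0.018, -0.06], 'finger_force': 0.0, 'width': 0.086}
scene {'camera_matrix': [[423.195, 0.0, 260.421], [0.0, 423.195, 193.262], [0.0, 0.0, 1.0]], 'R': [[0.873, 0.488, 0.006], [0.407, -0.72, -0.562], [-0.27, 0.493, -0.827]], 't': [-0.466, -0.195, 1.181]}
top {'camera_matrix': [[348.498, 0.0, 257.788], [0.0, 348.498, 189.957], [0.0, 0.0, 1.0]], 'R': [[-0.02, -0.999, 0.029], [-0.999, 0.019, -0.049], [0.049, -0.03, -0.998]], 't': [-0.06, 0.557, 1.072]}
wrist {'camera_matrix': [[297.319, 0.0, 252.658], [0.0, 297.319, 182.213], [0.0, 0.0, 1.0]], 'R': [[0.397, -0.918, -0.002], [-0.873, -0.378, 0.309], [-0.284, -0.12, -0.951]], 't': [-0.549, -0.04, 0.381]}
```

View pics/scene0.png

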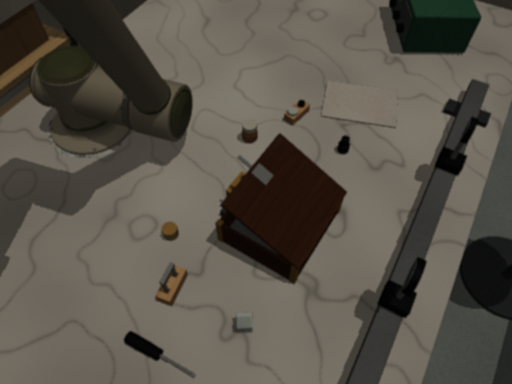

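View pics/top0.png

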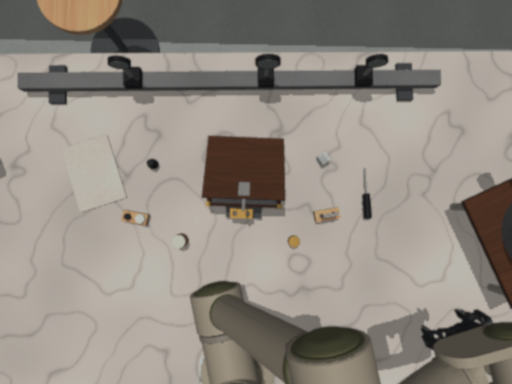

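The scene view shows the case with its lid partly open around (285,205), the lock at about (235,183), and the shackle in its holder at (171,283). In the top view the lock is at (241,213) and the holder at (326,215), which is the -y side. I'll zoom in with one composite.

```bash
cat > h.py <<'E'
import cv2,numpy as np
from station import ctrl
def cam(n):
    c=ctrl.camera_info(n);return [np.array(c[k],float) for k in("camera_matrix","R","t")]
def ray(c,uv,fish=False):
    K,R,t=c;p=np.array([(uv[0]-K[0,2])/K[0,0],(uv[1]-K[1,2])/K[1,1]])
    if fish:
        r=np.hypot(*p);d=np.r_[p/r*np.sin(r),np.cos(r)] if r>1e-9 else np.array([0,0,1.])
    else: d=np.r_[p,1]
    d=R.T@d;return -R.T@t,d/np.linalg.norm(d)
def atz(c,uv,z,fish=False):
    o,d=ray(c,uv,fish);return o+d*(z-o[2])/d[2]
def tri(*rs):
    A=0;b=0
    for o,d in rs:
        P=np.eye(3)-np.outer(d,d);A=A+P;b=b+P@o
    X=np.linalg.solve(A,b);return X,[np.linalg.norm((np.eye(3)-np.outer(d,d))@(X-o)) for o,d in rs]
E
python3 - <<'E'
import cv2,numpy as np
S=cv2.imread("pics/scene0.png");T=cv2.imread("pics/top0.png")
def crop(im,x,y,w,h,W,H): 
    o=cv2.resize(im[y:y+h,x:x+w],(W,H),interpolation=cv2.INTER_CUBIC)
    o=cv2.convertScaleAbs(o,alpha=1.5,beta=10)
    k=W/w
    for i in range(0,w,10): cv2.line(o,(int(i*k),0),(int(i*k),8 if (x+i)%50 else 16),(0,255,0),1)
    for i in range(0,h,10): cv2.line(o,(0,int(i*k)),(8 if (y+i)%50 else 16,int(i*k)),(0,255,0),1)
    return o
a=crop(S,210,130,80,60,400,300);b=crop(S,140,250,80,60,400,300)
c=crop(T,200,170,80,60,400,300);d=crop(T,290,190,80,60,400,300)
cv2.imwrite("pics/c1.png",np.vstack([np.hstack([a,b]),np.hstack([c,d])]))
E
```

```text
(no output)
```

View pics/c1.png

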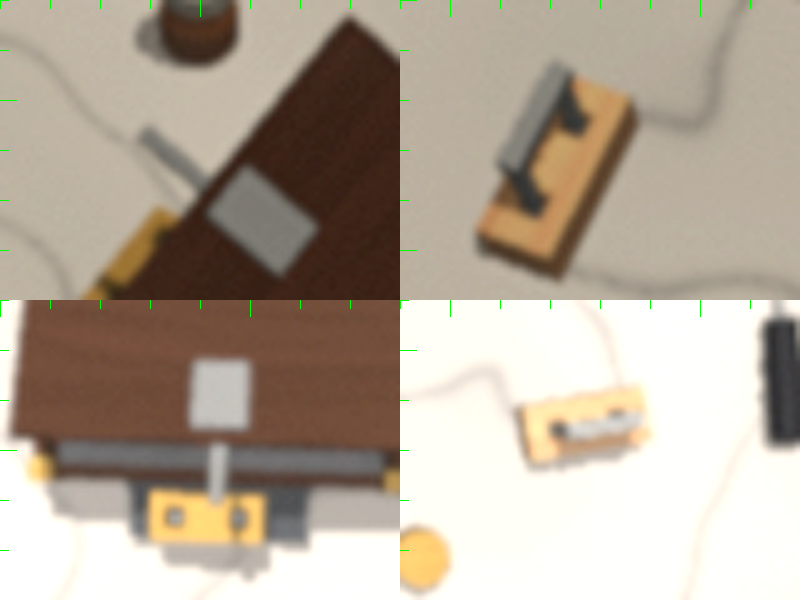

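Run:
```python
from h import *
s,t=cam("scene"),cam("top");np.set_printoptions(precision=4,suppress=True)
def p(n,a,b): print(n,*tri(ray(s,a),ray(t,b)))
p("tip",(239,156.6),(243.4,210)); p("edge",(250,167),(243.6,199))
p("cr+y",(172,263.6),(322,216)); p("cr-y",(162,282),(338,214.6))
p("jar",(0,0),(0,0)) if 0 else None
for n,u,z in [("bore+",(235,213.4),.072),("bore-",(247.8,213.4),.072),("lock",(241.4,213.6),.072),("caseL",(208,203),.075),("caseR",(280,203),.075),("holder",(326,215.5),.03),("lidbackL",(208,137),.086),("lidbackR",(284.5,138),.086),("weight",(293.5,241.5),.03),("jar",(181,241),.055),("eyep",(152.5,164),.048),("prism",(323.5,159),.035),("lens",(136.5,217.5),.03)]:
    print(n,atz(t,u,z))
print("crown top at z.079:",atz(t,(322,216),.079),atz(t,(338,214.6),.079),atz(s,(172,263.6),.079),atz(s,(162,282),.079))
```

```text
tip [ 0.4959 -0.0266  0.182 ] [np.float64(0.0005861960793191212), np.float64(0.0005861960793190826)]
edge [ 0.5243 -0.0281  0.1664] [np.float64(0.00048183715029164256), np.float64(0.000481837150291588)]
cr+y [ 0.4713 -0.2588  0.0685] [np.float64(0.0008358910260734761), np.float64(0.0008358910260736357)]
cr-y [ 0.4768 -0.3038  0.0727] [np.float64(0.002014305408974173), np.float64(0.002014305408974117)]
bore+ [ 0.4851 -0.0008  0.072 ]
bore- [ 0.4843 -0.0384  0.072 ]
lock [ 0.4841 -0.0195  0.072 ]
caseL [0.5172 0.0775 0.075 ]
caseR [ 0.5129 -0.1337  0.075 ]
holder [ 0.4721 -0.2789  0.03  ]
lidbackL [0.7098 0.0736 0.086 ]
lidbackR [ 0.7035 -0.1504  0.086 ]
weight [ 0.3949 -0.1765  0.03  ]
jar [0.4066 0.1609 0.055 ]
eyep [0.6381 0.2451 0.048 ]
prism [ 0.6465 -0.2753  0.035 ]
lens [0.4783 0.299  0.03  ]
crown top at z.079: [ 0.4723 -0.256   0.079 ] [ 0.4754 -0.3035  0.079 ] [ 0.475  -0.2624  0.079 ] [ 0.4811 -0.3042  0.079 ]
```

{"name": "jog_arm", "arguments": {"deltas": [[[0, 0, 0], [0.04, -0.0132, 0], 1], [[0, 0, 0], [0.04, -0.0132, 0], 1], [[0, 0, 0], [0.04, -0.0132, 0], 1], [[0, 0, 0], [0.04, -0.0132, 0], 1], [[0, 0, 0], [0.04, -0.0132, 0], 1]]}}

```text
t: 0.6
tcp_pos: [0.3765, -0.3636, 0.2311]
tcp_rot: [0.979, 0.202, -0.0, -0.0]
force: [0.6, -0.8, -0.3]
width: 0.0852
finger_force: 0.0
```

{"name": "jog_arm", "arguments": {"deltas": [[[0, 0, 0], [0.04, -0.0132, 0], 1], [[0, 0, 0], [0.04, -0.0132, 0], 1], [[0, 0, 0], [0.04, -0.0132, 0], 1], [[0, 0, -0.145], [0, 0, 0], 1], [[0, 0, -0.145], [0, 0, 0], 1]]}}

```text
t: 1.1
tcp_pos: [0.4707, -0.2798, 0.2309]
tcp_rot: [0.938, 0.346, -0.0, -0.0]
force: [0.1, 0.0, -0.6]
width: 0.0852
finger_force: 0.0
```

{"name": "jog_arm", "arguments": {"deltas": [[[0, 0, -0.145], [0, 0, 0.005], 1], [[0, 0, -0.145], [0, 0, 0.005], 1], [[0, 0, -0.145], [0, 0, 0.005], 1], [[0, 0, -0.145], [0, 0, 0.005], 1], [[0, 0, -0.145], [0, 0, 0], 1]]}}

```text
t: 1.6
tcp_pos: [0.4697, -0.2807, 0.2103]
tcp_rot: [0.756, 0.655, -0.0, -0.001]
force: [1.0, -0.1, 0.0]
width: 0.0855
finger_force: 0.0
```

{"name": "jog_arm", "arguments": {"deltas": [[[0, 0, -0.145], [0, 0, 0], 1], [[0, 0, 0], [0, 0, 0], 1]]}}

```text
t: 1.8
tcp_pos: [0.4699, -0.2809, 0.211]
tcp_rot: [0.708, 0.706, 0.0, -0.0]
force: [0.0, 0.5, -0.9]
width: 0.0851
finger_force: 0.0
```

```bash
cat > w.py <<'E'
from h import *
import sys,pickle
c=cam("wrist");s=ctrl.observe();im=ctrl.get_image("wrist")[:,:,::-1]
n=sys.argv[1];cv2.imwrite(f"pics/{n}.png",im);pickle.dump((c,s),open(f"{n}.pkl","wb"))
x,y,w=map(int,sys.argv[2:5]);h=w*3//4
o=cv2.resize(im[y:y+h,x:x+w],(800,600),interpolation=cv2.INTER_CUBIC)
o=cv2.convertScaleAbs(o,alpha=1.3,beta=10);k=800/w
for i in range(0,w,10): cv2.line(o,(int(i*k),0),(int(i*k),20 if (x+i)%50==0 else 8),(0,255,0),1)
for i in range(0,h,10): cv2.line(o,(0,int(i*k)),(20 if (y+i)%50==0 else 8,int(i*k)),(0,255,0),1)
cv2.imwrite(f"pics/{n}v.png",o)
print(s["t"],s["tcp_pos"],s["tcp_rot"],s["force"],s["joint_pos"])
E
python3 w.py w1 0 0 512
python3 -c "
from h import *
c=cam('wrist');K,R,t=c
q=R@np.array([.474,-.28,.079])+t
import math
r=math.atan2(math.hypot(q[0],q[1]),q[2]);d=q[:2]/math.hypot(q[0],q[1]);print(K[:2,2]+K[0,0]*r*d)"
```

```text
1.8 [ 0.46989866 -0.28091592  0.21098582] [ 7.07715813e-01  7.06497110e-01  3.13464662e-06 -4.02220208e-04] [ 0.03151036  0.45511262 -0.88213644] [-7.55140076e-01  3.92004145e-01  1.34000328e+00  3.17032684e-05
  1.41038909e+00 -7.53421646e-01]
[256.13049222 171.81014969]
```

View pics/w1v.png

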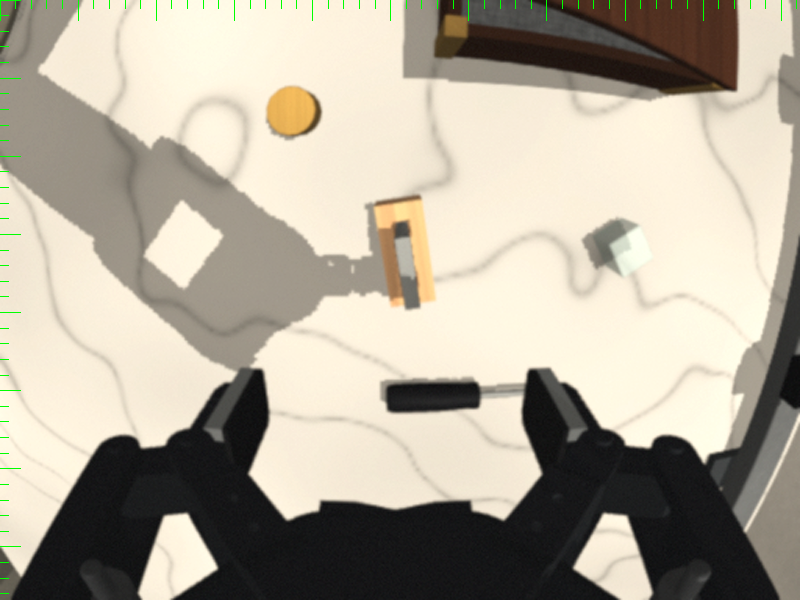

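Run:
```python
import cv2
im=cv2.imread("pics/w1.png");x,y,w,h=230,115,64,90
o=cv2.resize(im[y:y+h,x:x+w],None,fx=6.5,fy=6.5,interpolation=cv2.INTER_CUBIC)
for i in range(0,w,10): cv2.line(o,(int(i*6.5),0),(int(i*6.5),12),(0,0,255),1)
for i in range(5,h,10): cv2.line(o,(0,int(i*6.5)),(12,int(i*6.5)),(0,0,255),1)
cv2.imwrite("pics/w1z.png",o)
```

```text
(no output)
```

View pics/w1z.png

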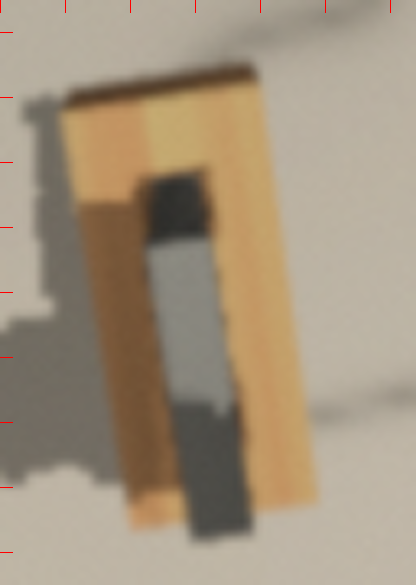

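Zoomed in, the crown's top face runs from about (257.4,152.2) to (264.2,197), and the holder's top face is centred at about (259.5,161.5).

Run:
```python
from h import *
import pickle
c,_=pickle.load(open("w1.pkl","rb"));t=cam("top");s=cam("scene")
np.set_printoptions(precision=4,suppress=True)
ends=[(257.4,152.2),(264.2,197)]
for z in(.074,.079,.084):
    A,B=[atz(c,u,z,True) for u in ends];print(z,A,B,(A+B)/2,np.linalg.norm(A-B),np.arctan2(-(A-B)[0],(A-B)[1]))
print(tri(ray(c,ends[0],1),ray(s,(172,263.6))),tri(ray(c,ends[1],1),ray(s,(162,282))))
f=lambda x,y:(230+x/6.5,115+y/6.5)
H=[atz(c,f(*p),.03,True) for p in[(65,105),(258,80),(130,525),(315,500)]]
print(np.array(H),np.mean(H,0)); e=H[0]+H[1]-H[2]-H[3];print(np.arctan2(-e[0],e[1]))
```

```text
0.074 [ 0.4752 -0.2617  0.074 ] [ 0.4822 -0.3077  0.074 ] [ 0.4787 -0.2847  0.074 ] 0.046546689789969294 0.15078810792204236
0.079 [ 0.4751 -0.2606  0.079 ] [ 0.482  -0.3058  0.079 ] [ 0.4786 -0.2832  0.079 ] 0.04571575692815574 0.15078810792204253
0.084 [ 0.475  -0.2596  0.084 ] [ 0.4818 -0.3039  0.084 ] [ 0.4784 -0.2817  0.084 ] 0.04488482406634213 0.1507881079220417
(array([ 0.4747, -0.2614,  0.0772]), [np.float64(0.0006138808536657852), np.float64(0.0006138808536657901)]) (array([ 0.482 , -0.3049,  0.0814]), [np.float64(9.971684399733736e-05), np.float64(9.971684399730263e-05)])
[[ 0.4568 -0.2474  0.03  ]
 [ 0.4893 -0.2432  0.03  ]
 [ 0.4674 -0.3229  0.03  ]
 [ 0.5005 -0.3182  0.03  ]] [ 0.4785 -0.2829  0.03  ]
0.1443340447800055
```

{"name": "jog_arm", "arguments": {"deltas": [[[0, 0, 0], [0.042, 0.0135, 0], 0], [[0, 0, 0], [0.042, 0.0135, 0], 0], [[0, 0, 0], [0.042, 0.0135, 0], 0], [[0, 0, 0], [0.042, 0.0135, 0], 0], [[0, 0, 0], [0.042, 0.0135, 0], 0]]}}

```text
t: 2.35
tcp_pos: [0.5384, -0.0695, 0.2113]
tcp_rot: [0.71, 0.704, -0.0, -0.0]
force: [0.9, -0.6, 0.2]
width: 0.0119
finger_force: 0.0
```

{"name": "jog_arm", "arguments": {"deltas": [[[0, 0, 0], [0.042, 0.0135, 0], 0], [[0, 0, 0], [0, 0, 0.01], 0], [[0, 0, 0], [0, 0, 0.015], 0], [[0, 0, 0], [0, 0, 0.012], 0], [[0, 0, 0], [0, 0, 0.012], 0]]}}

```text
t: 2.85
tcp_pos: [0.5516, -0.0296, 0.1615]
tcp_rot: [0.709, 0.705, -0.0, -0.0]
force: [-0.6, -0.1, 1.4]
width: 0.0
finger_force: 0.8
```

{"name": "jog_arm", "arguments": {"deltas": [[[0, 0, 0], [0, 0, 0.012], 0], [[0, 0, 0], [0, 0, 0.012], 0], [[0, 0, 0], [0, 0, 0.012], 0], [[0, 0, 0], [0, 0, 0.012], 0], [[0, 0, 0], [0, 0, 0.006], 0]]}}

```text
t: 3.35
tcp_pos: [0.5513, -0.0292, 0.1069]
tcp_rot: [0.708, 0.706, -0.0, -0.001]
force: [0.2, -0.1, 1.3]
width: -0.0002
finger_force: 0.7
```

{"name": "jog_arm", "arguments": {"deltas": [[[0, 0, 0], [0, 0, 0.008], 0], [[0, 0, 0], [0, 0, 0.006], 0], [[0, 0, 0], [0, 0, 0.004], 0], [[0, 0, 0], [0, 0, 0.003], 0], [[0, 0, 0], [0, 0, 0.001], 0]]}}

```text
t: 3.85
tcp_pos: [0.5518, -0.0293, 0.0861]
tcp_rot: [0.708, 0.706, -0.0, -0.0]
force: [-1.2, 0.6, 1.6]
width: -0.0001
finger_force: 0.7
```

{"name": "jog_arm", "arguments": {"deltas": [[[0, 0, 0], [0, 0, 0.001], 0], [[0, 0, 0], [0, 0, 0.001], 0], [[0, 0, 0], [0, 0, 0.001], 0], [[0, 0, 0], [0, 0, 0], 0]]}}

```text
t: 4.25
tcp_pos: [0.5519, -0.0293, 0.0859]
tcp_rot: [0.708, 0.706, 0.0, 0.001]
force: [-8.3, 0.8, 23.7]
width: 0.0002
finger_force: 11.1
```

{"name": "jog_arm", "arguments": {"deltas": [[[0, 0, 0], [0, 0, -0.03], 0], [[0, 0, 0], [0, 0, -0.04], 1], [[0, 0, 0], [-0.01, -0.034, -0.02], 1], [[0, 0, 0], [-0.015, -0.034, 0], 1], [[0, 0, 0], [0, 0, 0], 1]]}}

```text
t: 4.75
tcp_pos: [0.4811, -0.0547, 0.1741]
tcp_rot: [0.709, 0.706, -0.0, 0.0]
force: [0.6, -0.6, -0.2]
width: 0.0582
finger_force: 0.0
```

{"name": "jog_arm", "arguments": {"deltas": [[[0, 0, 0], [0, 0, 0], 1], [[0, 0, 0], [0, 0, 0], 1]]}}

```text
t: 4.95
tcp_pos: [0.4845, -0.054, 0.1733]
tcp_rot: [0.708, 0.706, 0.0, 0.0]
force: [-0.3, 0.1, 0.3]
width: 0.0847
finger_force: 0.0
```

```bash
python3 w.py w2 180 90 160; python3 -c "
from station import ctrl
import cv2
cv2.imwrite('pics/top2.png',ctrl.get_image('top')[:,:,::-1])"
```

```text
4.95 [ 0.48447003 -0.05404758  0.17332525] [7.08116275e-01 7.06095754e-01 2.07764791e-04 2.89638226e-04] [-0.32352432  0.0700171   0.33599406] [-3.54609122e-01  3.26459477e-01  1.56395758e+00  1.41883442e-04
  1.25047553e+00 -3.51796302e-01]
```

View pics/w2v.png

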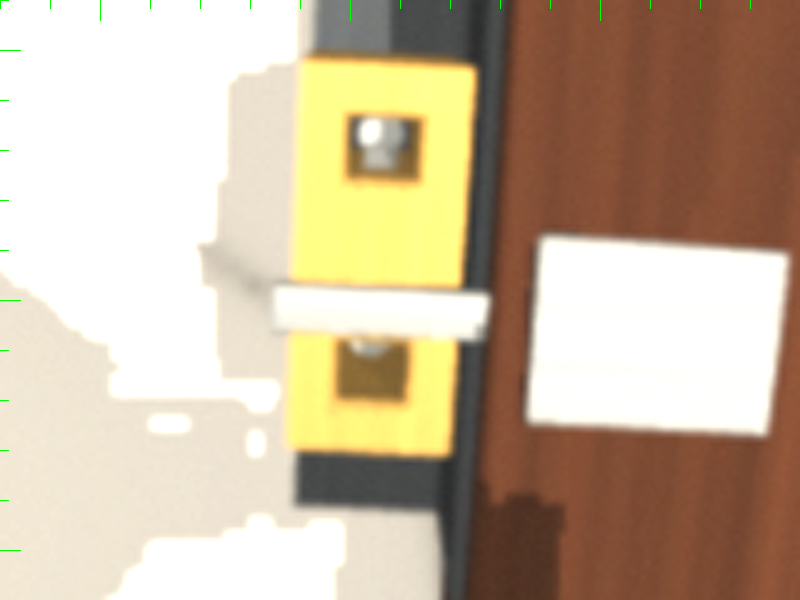

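The lid is shut and both bores show: the +y bore at about (256.8,119.4) and the -y bore at about (254.4,163.6), partly behind the tongue.

Run:
```python
from h import *
import pickle
c,_=pickle.load(open("w2.pkl","rb"))
np.set_printoptions(precision=4,suppress=True)
f=lambda x,y:(180+x/5,90+y/5)
P=[atz(c,f(*u),.072,True) for u in[(384,147),(372,368),(302,58),(476,66),(288,450),(453,457)]]
print(np.array(P));print("bores mid",(P[0]+P[1])/2,np.linalg.norm(P[0]-P[1]),"corner mid",np.mean(P[2:],0))
for a,b in((0,1),(2,4),(3,5)):
    e=P[a]-P[b];print(np.arctan2(-e[0],e[1]),np.linalg.norm(e))
print("tongue",[atz(c,f(*u),.081,True) for u in((275,308),(488,316))], [atz(c,f(*u),.081,True) for u in((540,236),(528,422),(788,255),(768,436))])
```

```text
[[ 0.4889  0.0004  0.072 ]
 [ 0.4869 -0.0371  0.072 ]
 [ 0.4756  0.0152  0.072 ]
 [ 0.5039  0.0139  0.072 ]
 [ 0.4724 -0.0517  0.072 ]
 [ 0.5009 -0.053   0.072 ]]
bores mid [ 0.4879 -0.0183  0.072 ] 0.03761738716789381 corner mid [ 0.4882 -0.0189  0.072 ]
-0.053875853765372544 0.03761738716789381
-0.047988105687620033 0.06696600730762142
-0.04547032082124634 0.06700227503967662
tongue [array([ 0.4711, -0.0247,  0.081 ]), array([ 0.5057, -0.0261,  0.081 ])] [array([ 0.5138, -0.0129,  0.081 ]), array([ 0.5127, -0.0441,  0.081 ]), array([ 0.5554, -0.0153,  0.081 ]), array([ 0.5541, -0.0465,  0.081 ])]
```

{"name": "jog_arm", "arguments": {"deltas": [[[0, 0, 0], [-0.0458, -0.001, 0], 1], [[0, 0, 0], [-0.0458, -0.001, 0], 1], [[0, 0, 0], [-0.0458, -0.001, 0], 1], [[0, 0, 0], [-0.0458, -0.001, 0], 1], [[0, 0, 0], [-0.0458, -0.001, 0], 1]]}}

```text
t: 5.55
tcp_pos: [0.4783, -0.2849, 0.1729]
tcp_rot: [0.708, 0.706, 0.0, -0.0]
force: [0.2, 0.1, 0.1]
width: 0.0854
finger_force: 0.0
```

{"name": "jog_arm", "arguments": {"deltas": [[[0, 0, -0.147], [0, 0, 0], 1], [[0, 0, 0], [0, 0, 0.03], 1], [[0, 0, 0], [0, 0, 0.02], 1], [[0, 0, 0], [0, 0, 0], 1]]}}

```text
t: 5.95
tcp_pos: [0.4775, -0.2822, 0.1206]
tcp_rot: [0.654, 0.756, 0.0, -0.003]
force: [0.2, 0.8, 0.3]
width: 0.0855
finger_force: 0.0
```

```bash
python3 w.py w3 150 90 240
```

```text
5.95 [ 0.47746888 -0.2821969   0.12055554] [ 6.54288460e-01  7.56239768e-01  1.23583273e-04 -2.82995090e-03] [0.19603322 0.82300917 0.27095625] [-7.47292793e-01  4.94895701e-01  1.45220267e+00  5.83116937e-05
  1.20015933e+00 -8.91620748e-01]
```

View pics/w3v.png

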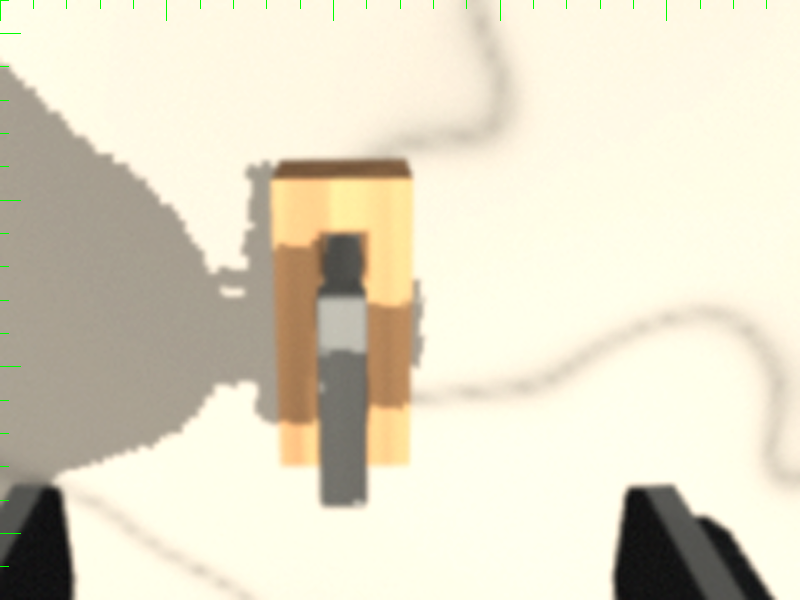

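The crown spans view rows 296 to 505 at column 343. It's parallel to the pads and centred between the fingers, whose inner faces are at columns 73 and 614.

Run:
```python
from h import *
import pickle
from scipy.spatial.transform import Rotation as Ro
c,s=pickle.load(open("w3.pkl","rb"))
f=lambda x,y:(150+x*.3,90+y*.3)
P=[atz(c,f(*u),.079,True) for u in[(342.5,296),(343.5,505)]]
m=(P[0]+P[1])/2;print(P,m,np.linalg.norm(P[0]-P[1]));print(Ro.from_quat(s["tcp_rot"]).inv().apply(m-s["tcp_pos"]))
```

```text
[array([ 0.47504313, -0.26024115,  0.079     ]), array([ 0.48192897, -0.30609194,  0.079     ])] [ 0.47848605 -0.28316654  0.079     ] 0.04636497082604785
[-0.00129041  0.00101326  0.04154691]
```

Next I'll descend by 60 mm in total, shifting -1 mm in tool x and +1 mm in tool y, then close.

{"name": "jog_arm", "arguments": {"deltas": [[[0, 0, 0], [-0.001, 0.001, 0.02], 1], [[0, 0, 0], [0, 0, 0.025], 1], [[0, 0, 0], [0, 0, 0.015], 1], [[0, 0, 0], [0, 0, 0], 1], [[0, 0, 0], [0, 0, 0], 0]], "squeeze": 50}}

```text
t: 6.5
tcp_pos: [0.4799, -0.2843, 0.0646]
tcp_rot: [0.654, 0.756, -0.0, 0.001]
force: [0.3, -0.4, 0.1]
width: 0.0732
finger_force: 0.0
```

{"name": "jog_arm", "arguments": {"deltas": [[[0, 0, 0], [0, 0, 0], 0], [[0, 0, 0], [0, 0, 0], 0], [[0, 0, 0], [0, 0, 0], 0], [[0, 0, 0], [0, 0, 0], 0], [[0, 0, 0], [0, 0, 0], 0]], "squeeze": 80}}

```text
t: 7.0
tcp_pos: [0.4792, -0.284, 0.0639]
tcp_rot: [0.654, 0.756, -0.0, 0.0]
force: [-0.0, 0.6, 5.7]
width: 0.0078
finger_force: 78.4
```

{"name": "jog_arm", "arguments": {"deltas": [[[0, 0, 0], [0, 0, -0.01], 0], [[0, 0, 0], [0, 0, -0.02], 0], [[0, 0, 0], [0, 0, -0.03], 0], [[0, 0, 0], [0, 0, -0.035], 0], [[0, 0, 0], [0, 0, 0], 0]]}}

```text
t: 7.5
tcp_pos: [0.4806, -0.2851, 0.1632]
tcp_rot: [0.654, 0.756, -0.0, 0.004]
force: [0.7, -0.3, -1.3]
width: 0.0076
finger_force: 78.5
```

```bash
python3 w.py w4 100 110 340
```

```text
7.5 [ 0.48056063 -0.28509129  0.16316149] [ 6.54345442e-01  7.56183254e-01 -1.13014785e-04  4.34930587e-03] [ 0.70885446 -0.31476406 -1.3323392 ] [-7.47340037e-01  4.49898446e-01  1.39174910e+00  7.27523069e-05
  1.29124382e+00 -8.91506347e-01]
```

View pics/w4v.png

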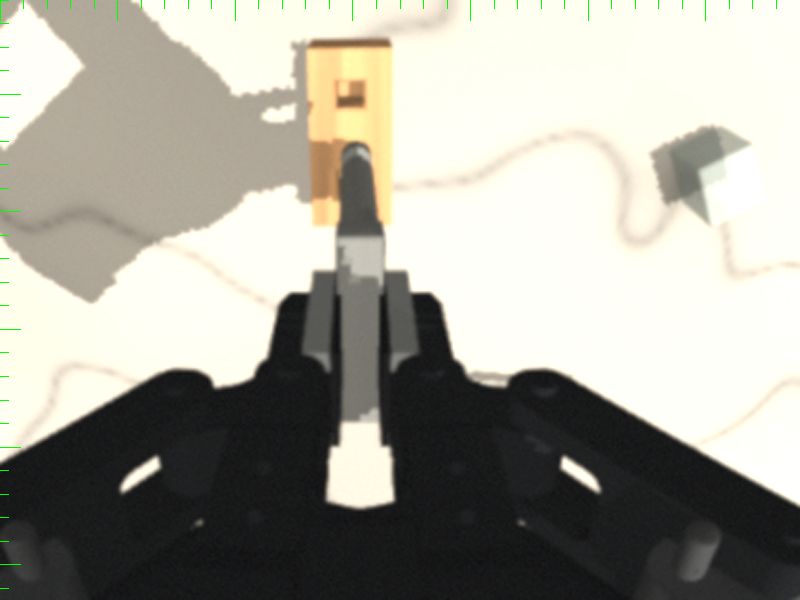

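Run:
```python
from h import *
import pickle
from scipy.spatial.transform import Rotation as Ro
c,s=pickle.load(open("w4.pkl","rb"));R=Ro.from_quat(s["tcp_rot"])
np.set_printoptions(precision=4,suppress=True)
f=lambda x,y:(100+x*.425,110+y*.425)
def tl(u,zt):
    o,d=ray(c,f(*u),1);o=R.inv().apply(o-s["tcp_pos"]);d=R.inv().apply(d);return o+d*(zt-o[2])/d[2]
print("crown +end",tl((360,237),-.015),"-end",tl((361,421),-.015))
for z in(.054,.058,.062): print("foot far edge",z,tl((356,145),z))
print("pads",tl((326,352),0),tl((403,352),0))
```

```text
crown +end [ 0.0239  0.001  -0.015 ] -end [-0.0225  0.0013 -0.015 ]
foot far edge 0.054 [ 0.0232 -0.0001  0.054 ]
foot far edge 0.058 [ 0.0221 -0.0001  0.058 ]
foot far edge 0.062 [ 0.021  -0.0001  0.062 ]
pads [-0.013  -0.0072  0.    ] [-0.0131  0.0114  0.    ]
```

{"name": "jog_arm", "arguments": {"deltas": [[[0, 0, 0.096], [0, 0, -0.005], 0], [[0, 0, 0.096], [0, 0, 0], 0], [[0, 0, 0], [0.035, -0.0008, 0], 0], [[0, 0, 0], [0.04, -0.0008, 0], 0], [[0, 0, 0], [0.04, -0.0008, 0], 0]]}}

```text
t: 8.05
tcp_pos: [0.4815, -0.1675, 0.1621]
tcp_rot: [0.724, 0.69, -0.0, -0.001]
force: [0.8, -0.2, -0.9]
width: 0.008
finger_force: 78.5
```

{"name": "jog_arm", "arguments": {"deltas": [[[0, 0, 0], [0.04, -0.0007, 0], 0], [[0, 0, 0], [0.04, -0.0007, 0], 0], [[0, 0, 0], [0.04, -0.0007, 0], 0], [[0, 0, 0], [0.03, -0.0006, 0], 0], [[0, 0, 0], [0, 0, 0], 0]]}}

```text
t: 8.55
tcp_pos: [0.4857, -0.0158, 0.1624]
tcp_rot: [0.723, 0.691, -0.0, -0.001]
force: [-0.9, 0.1, -0.8]
width: 0.0074
finger_force: 78.5
```

{"name": "jog_arm", "arguments": {"deltas": [[[0, 0, 0], [0, 0, 0.01], 0], [[0, 0, 0], [0, 0, 0.01], 0], [[0, 0, 0], [0, 0, 0], 0], [[0, 0, 0], [0, 0, 0], 0]]}}

```text
t: 8.95
tcp_pos: [0.4866, -0.0197, 0.1427]
tcp_rot: [0.724, 0.689, -0.0, -0.001]
force: [0.2, -0.3, -1.6]
width: 0.008
finger_force: 78.5
```

```bash
python3 w.py w5 190 130 140; python3 -c "
from station import ctrl
import cv2
for n in('top','scene'): cv2.imwrite(f'pics/{n}5.png',ctrl.get_image(n)[:,:,::-1])"
```

```text
8.95 [ 0.48658824 -0.01969837  0.1427248 ] [ 7.24339514e-01  6.89443134e-01 -3.36305227e-04 -5.65685830e-04] [ 0.17642412 -0.32939756 -1.63776637] [-2.84137273e-01  3.62446725e-01  1.61048550e+00 -1.49141373e-05
  1.16997657e+00 -2.34775490e-01]
```

View pics/w5v.png

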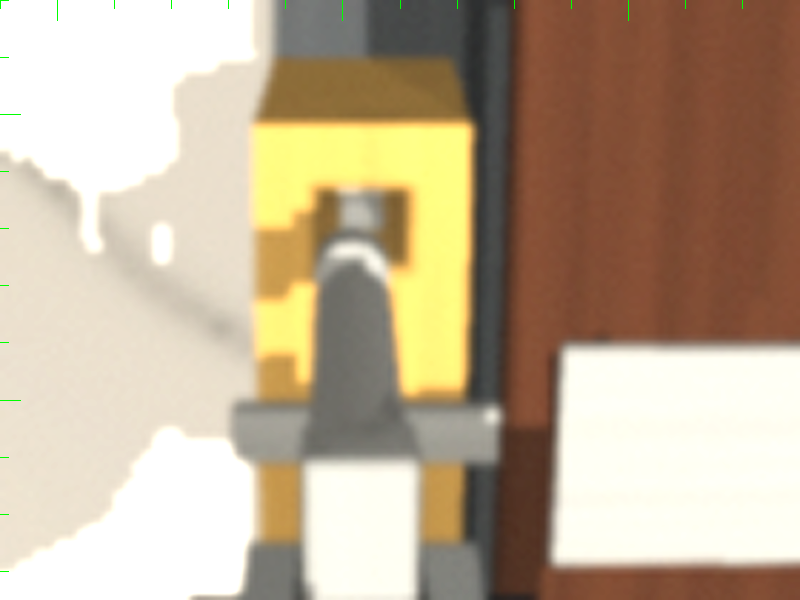

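Run:
```python
from h import *
import pickle
from scipy.spatial.transform import Rotation as Ro
c,s=pickle.load(open("w5.pkl","rb"));R=Ro.from_quat(s["tcp_rot"])
np.set_printoptions(precision=4,suppress=True)
f=lambda x,y:(190+x*.175,130+y*.175)
def tl(u,zt):
    o,d=ray(c,f(*u),1);o=R.inv().apply(o-s["tcp_pos"]);d=R.inv().apply(d);return o+d*(zt-o[2])/d[2]
zl=s["tcp_pos"][2]-.072
print("bore top/bot edges",tl((361,186),zl),tl((361,270),zl))
print("bore l/r",tl((313,228),zl),tl((410,228),zl))
print("lock corners",tl((252,122),zl),tl((473,122),zl))
for z in(.054,.057,.06): print("foot",z,tl((353,231),z),tl((318,265),z),tl((388,265),z))
print("crown",tl((360,458),-.015),"tongue",tl((235,402),zl-.009),tl((235,462),zl-.009))
print("leg top",tl((306,445),-.005),tl((417,445),-.005))
```

```text
bore top/bot edges [0.0256 0.0012 0.0707] [0.0142 0.0012 0.0707]
bore l/r [ 0.02   -0.0051  0.0707] [0.02   0.0076 0.0707]
lock corners [ 0.0341 -0.0129  0.0707] [0.0341 0.0156 0.0707]
foot 0.054 [0.0242 0.0002 0.054 ] [ 0.02   -0.0041  0.054 ] [0.02   0.0044 0.054 ]
foot 0.057 [0.0234 0.0002 0.057 ] [ 0.0191 -0.0042  0.057 ] [0.0191 0.0045 0.057 ]
foot 0.06 [0.0226 0.0001 0.06  ] [ 0.0182 -0.0042  0.06  ] [0.0182 0.0045 0.06  ]
crown [ 0.0243  0.0009 -0.015 ] tongue [-0.0009 -0.0152  0.0617] [-0.0094 -0.0154  0.0617]
leg top [ 0.0213 -0.0038 -0.005 ] [ 0.0213  0.006  -0.005 ]
```

{"name": "jog_arm", "arguments": {"deltas": [[[0, 0, 0], [0.001, 0.001, 0.004], 0], [[0, 0, 0], [0, 0, 0.004], 0], [[0, 0, 0], [0, 0, 0.002], 0], [[0, 0, 0], [0, 0, 0], 0]], "squeeze": 80}}

```text
t: 9.5
tcp_pos: [0.4876, -0.0179, 0.1329]
tcp_rot: [0.724, 0.69, -0.0, -0.0]
force: [-0.1, -0.5, -0.5]
width: 0.0081
finger_force: 78.5
```

{"name": "jog_arm", "arguments": {"deltas": [[[0, 0, 0], [0, 0, 0.0015], 0], [[0, 0, 0], [0, 0, 0.0015], 0], [[0, 0, 0], [0, 0, 0], 0]]}}

```text
t: 9.8
tcp_pos: [0.4877, -0.018, 0.1302]
tcp_rot: [0.724, 0.69, -0.0, -0.0]
force: [0.6, 0.2, -1.4]
width: 0.0073
finger_force: 78.5
```

{"name": "jog_arm", "arguments": {"deltas": [[[0, 0, 0], [0, 0, 0.001], 0], [[0, 0, 0], [0, 0, 0.001], 0], [[0, 0, 0], [0, 0, 0], 0]]}}

```text
t: 10.1
tcp_pos: [0.4877, -0.018, 0.1282]
tcp_rot: [0.724, 0.69, -0.0, -0.0]
force: [-0.4, 0.5, -0.9]
width: 0.0074
finger_force: 80.9
```

{"name": "jog_arm", "arguments": {"deltas": [[[0, 0, 0], [0, 0, 0.001], 0], [[0, 0, 0], [0, 0, 0.001], 0], [[0, 0, 0], [0, 0, 0], 0]]}}

```text
t: 10.4
tcp_pos: [0.4877, -0.018, 0.1262]
tcp_rot: [0.724, 0.69, -0.0, -0.0]
force: [-0.3, -0.6, -1.3]
width: 0.0072
finger_force: 80.9
```

{"name": "jog_arm", "arguments": {"deltas": [[[0, 0, 0], [0, 0, 0.001], 0], [[0, 0, 0], [0, 0, 0.001], 0], [[0, 0, 0], [0, 0, 0], 0]]}}

```text
t: 10.7
tcp_pos: [0.4877, -0.018, 0.1242]
tcp_rot: [0.724, 0.69, -0.0, -0.0]
force: [0.5, 0.9, -1.2]
width: 0.0076
finger_force: 80.9
```

{"name": "jog_arm", "arguments": {"deltas": [[[0, 0, 0], [0, 0, 0.0015], 0], [[0, 0, 0], [0, 0, 0.0015], 0], [[0, 0, 0], [0, 0, 0], 0]]}}

```text
t: 11.0
tcp_pos: [0.4877, -0.0179, 0.1211]
tcp_rot: [0.724, 0.69, -0.0, -0.0]
force: [0.1, -0.2, -0.3]
width: 0.0074
finger_force: 80.9
```

{"name": "jog_arm", "arguments": {"deltas": [[[0, 0, 0], [0, 0, 0.0015], 0], [[0, 0, 0], [0, 0, 0.0015], 0], [[0, 0, 0], [0, 0, 0], 0]]}}

```text
t: 11.3
tcp_pos: [0.4882, -0.0178, 0.119]
tcp_rot: [0.724, 0.69, 0.001, 0.0]
force: [-1.1, 1.1, 7.9]
width: 0.0076
finger_force: 81.9
```

```bash
python3 w.py w6 190 130 140
```

```text
11.3 [ 0.48822225 -0.01781173  0.11896393] [7.23877466e-01 6.89928100e-01 6.31558604e-04 4.80717418e-04] [-1.12888137  1.07858728  7.85510198] [-2.79685047e-01  3.94639211e-01  1.64146404e+00  6.76575236e-04
  1.10402158e+00 -2.31972786e-01]
```

View pics/w6v.png

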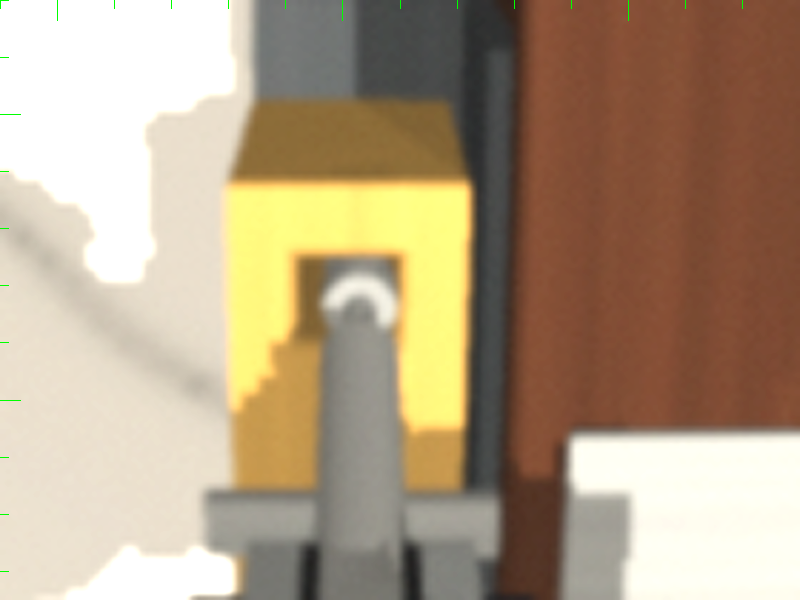

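Run:
```python
from h import *
import pickle
from scipy.spatial.transform import Rotation as Ro
c,s=pickle.load(open("w6.pkl","rb"));R=Ro.from_quat(s["tcp_rot"])
np.set_printoptions(precision=4,suppress=True)
f=lambda x,y:(190+x*.175,130+y*.175)
def tl(u,zt):
    o,d=ray(c,f(*u),1);o=R.inv().apply(o-s["tcp_pos"]);d=R.inv().apply(d);return o+d*(zt-o[2])/d[2]
zl=s["tcp_pos"][2]-.072
print("bore far",tl((350,254),zl),"l/r",tl((295,300),zl),tl((403,300),zl))
print("lock corners",tl((227,182),zl),tl((471,182),zl))
for z in(.046,.05,.054): print("ledge",z,tl((359,274),z),tl((319,305),z),tl((400,305),z))
for z in(.01,.03): print("leg",z,tl((317,450),z),tl((403,450),z))
print("tongue",tl((205,493),zl-.009),tl((205,543),zl-.009))
```

```text
bore far [ 0.0234 -0.0002  0.047 ] l/r [ 0.0178 -0.0066  0.047 ] [0.0178 0.0061 0.047 ]
lock corners [ 0.0321 -0.0144  0.047 ] [0.0321 0.0138 0.047 ]
ledge 0.046 [0.0213 0.0009 0.046 ] [ 0.0175 -0.0038  0.046 ] [0.0175 0.0057 0.046 ]
ledge 0.05 [0.0201 0.0009 0.05  ] [ 0.0162 -0.0039  0.05  ] [0.0162 0.0058 0.05  ]
ledge 0.054 [0.0188 0.0009 0.054 ] [ 0.0149 -0.004   0.054 ] [0.0149 0.0059 0.054 ]
leg 0.01 [ 0.0144 -0.0032  0.01  ] [0.0144 0.0052 0.01  ]
leg 0.03 [ 0.0059 -0.0038  0.03  ] [0.0059 0.0057 0.03  ]
tongue [-0.0031 -0.0172  0.038 ] [-0.0096 -0.0174  0.038 ]
```

{"name": "jog_arm", "arguments": {"deltas": [[[0, 0, 0], [0, 0, -0.0015], 0], [[0, 0, 0], [0, -0.0012, 0], 0], [[0, 0, 0], [0, 0, 0], 0]]}}

```text
t: 11.65
tcp_pos: [0.4864, -0.0179, 0.1197]
tcp_rot: [0.724, 0.69, -0.0, -0.0]
force: [-0.9, 1.3, -1.1]
width: 0.0073
finger_force: 81.1
```

{"name": "jog_arm", "arguments": {"deltas": [[[0, 0, 0], [0, 0, 0.001], 0], [[0, 0, 0], [0, 0, 0.001], 0], [[0, 0, 0], [0, 0, 0], 0]]}}

```text
t: 11.95
tcp_pos: [0.487, -0.0177, 0.1187]
tcp_rot: [0.724, 0.69, 0.001, 0.001]
force: [-2.0, 3.4, 10.4]
width: 0.0074
finger_force: 82.4
```

{"name": "jog_arm", "arguments": {"deltas": [[[0, 0, 0], [0, 0, -0.002], 0], [[0, 0, 0], [0.0013, -0.0003, 0], 0], [[0, 0, 0], [0, 0, 0], 0]]}}

```text
t: 12.25
tcp_pos: [0.4863, -0.0168, 0.1197]
tcp_rot: [0.724, 0.69, -0.0, 0.0]
force: [0.2, -1.4, -1.1]
width: 0.0077
finger_force: 81.0
```

{"name": "jog_arm", "arguments": {"deltas": [[[0, 0, 0], [0, 0, 0.001], 0], [[0, 0, 0], [0, 0, 0.001], 0], [[0, 0, 0], [0, 0, 0], 0]]}}

```text
t: 12.55
tcp_pos: [0.4867, -0.0166, 0.1184]
tcp_rot: [0.724, 0.69, 0.0, 0.001]
force: [-0.6, 0.4, 7.1]
width: 0.0073
finger_force: 82.1
```

{"name": "jog_arm", "arguments": {"deltas": [[[0, 0, 0], [0, 0, 0.001], 0], [[0, 0, 0], [0, 0, 0], 0]]}}

```text
t: 12.75
tcp_pos: [0.487, -0.0165, 0.1179]
tcp_rot: [0.724, 0.69, 0.001, 0.001]
force: [-2.1, 2.7, 11.5]
width: 0.0079
finger_force: 82.7
```

{"name": "jog_arm", "arguments": {"deltas": [[[0, 0, 0], [0, 0, -0.002], 0], [[0, 0, 0], [0.001, 0, 0], 0], [[0, 0, 0], [0, 0, 0.001], 0], [[0, 0, 0], [0, 0, 0.001], 0], [[0, 0, 0], [0, 0, 0], 0]]}}

```text
t: 13.25
tcp_pos: [0.4865, -0.0156, 0.1167]
tcp_rot: [0.724, 0.69, 0.0, 0.0]
force: [0.1, -0.8, 1.9]
width: 0.0076
finger_force: 81.2
```

{"name": "jog_arm", "arguments": {"deltas": [[[0, 0, 0], [0, 0, 0.001], 0], [[0, 0, 0], [0, 0, 0], 0]]}}

```text
t: 13.45
tcp_pos: [0.4867, -0.0154, 0.1161]
tcp_rot: [0.724, 0.69, 0.0, 0.0]
force: [-0.4, 1.0, 6.6]
width: 0.0073
finger_force: 81.8
```

{"name": "jog_arm", "arguments": {"deltas": [[[0, 0, 0], [0.0007, 0, 0], 0], [[0, 0, 0], [0, 0, 0.001], 0], [[0, 0, 0], [0, 0, 0], 0]]}}

```text
t: 13.75
tcp_pos: [0.4869, -0.0148, 0.1155]
tcp_rot: [0.724, 0.69, 0.001, 0.001]
force: [-0.3, 1.6, 10.5]
width: 0.0075
finger_force: 82.4
```

{"name": "jog_arm", "arguments": {"deltas": [[[0, 0, 0], [0, 0, 0.001], 0], [[0, 0, 0], [0, 0, 0], 0]]}}

```text
t: 13.95
tcp_pos: [0.4871, -0.0147, 0.1148]
tcp_rot: [0.724, 0.69, 0.001, 0.001]
force: [-0.6, 1.5, 13.3]
width: 0.0075
finger_force: 82.7
```

```bash
cat > a.py <<'E'
# ascii classification of the wrist view around the +y bore
from h import *
import sys,pickle
n,r0,r1,st=sys.argv[1],int(sys.argv[2]),int(sys.argv[3]),2
if len(sys.argv)>4:
    c=cam("wrist");s=ctrl.observe();im=ctrl.get_image("wrist")[:,:,::-1];cv2.imwrite(f"pics/{n}.png",im);pickle.dump((c,s),open(n+".pkl","wb"))
im=cv2.imread(f"pics/{n}.png").astype(int)
for y in range(r0,r1,st):
    l=""
    for x in range(222,284):
        b,g,r=im[y,x];sat=max(b,g,r)-min(b,g,r)
        l+=("Y" if r>170 else "y" if r>120 else "o" if r>80 else "n") if sat>45 else ("W" if r>170 else "+" if r>120 else "-" if r>80 else "." if r>45 else " ")
    print(y,l)
E
echo w5;python3 a.py w5 148 212;echo w6; python3 a.py w6 158 226; echo now;python3 a.py w7 158 234 1
```

```text
w5
148 WWWWWWWWWWWW++ooooooooooooooooooooooooooooooooooo.    .. ..ooo
150 WWWWWWWWWWW++yoooooooooooooooooooooooooooooooooooo.   .. ..ooo
152 WWWWWWWWWWWWYYYYYYYYYYYYYYYYYYYYYYYYYYYYYYYYYYYYYYy.  .. ..ooo
154 WWWWWWWWWWWWYYYYYYYYYYYYYYYYYYYYYYYYYYYYYYYYYYYYYYy. ... ..ooo
156 WWWWWWWWWWWWYYYYYYYYYYYYYYYYYYYYYYYYYYYYYYYYYYYYYYy.  .. ..ooo
158 WWWWWWWWWWWWYYYYYYYYYYYYYYYYYYYYYYYYYYYYYYYYYYYYYYy. ... .nooo
160 WWWWWWWWWWWWYYYYYYYYYYYYYYYYYYYYYYYYYYYYYYYYYYYYYYy.  .. .nooo
162 WWWWWWWWWWWWYYYYYYYYYYYYYYYYYYYYYYYYYYYYYYYYYYYYYYy.  .. .nooo
164 WWWWWWWWWWWWYYYYYYYYYYYyooo-+++----ooooyYYYYYYYYYYy.  .. .nooo
166 WWWWWWWWWWWWYYYYYYYYYYYyooo-++++----oooyYYYYYYYYYYy. ... .nooo
168 WWWWWWWWWWWWYYYYYYYYyyyoooo-+++++---oooyYYYYYYYYYYy. ... .nooo
170 WWWWWWWWWWWWYYyyyyyyyyyooo---------ooooyYYYYYYYYYYy.  .  .nooo
172 +WWWWWWWWWW+yyyyyyyyyyyo---+++++---ooooyYYYYYYYYYYy. ... .nooo
174 W++W+WWWWWWWyyyyyyyyyyy--++WWW+WW++-oooyYYYYYYYYYYy. ... .nooo
176 ++++WW+WWWW+yyyyyyyyyyy---------+WW+yyyYYYYYYYYYYYo. ..  .nooo
178 +++++++WWWWWyyyyyyyyyyy----...----+WYYYYYYYYYYYYYYo   .  .nooo
180 ++++++++WW++yyyyyyYYY
[... 5177 characters left out ...]
------oyyyyyyyyyyyy.   ..  .no
214 WWWWWWWWW+yyyyyyyyyyyyy----------------yyyyyyyyyyyy.   ..  ..n
216 WWWWWWWWW+yyyyyyyyyyyyy----------------yyyyyyyyyyyy.   ..  ...
218 WWWWWWWWW+yyyyyyyyyyyyy----------------yyyyyyyyyyyo.   .   ...
220 WWWWWW++++yyyyyyyyyyyyy----------------yyyyyyyyyyyo.  ...  ...
222 WWWWW++-----------oooo------------------oooooooooo-....... ...
224 WWWWW+--------------.....-------------....---------------.....
226 WWWWW++-------------.   .---------.---.  .----------------....
228 WWWWW++------------..   .------------.   .------------+---....
230 WWWWWW+------------..   .------------.    .---------------....
232 WWWWWW+------------..   .-------------.   .--------------.....
```

Run:
```python
from h import *
import pickle
from scipy.spatial.transform import Rotation as Ro
np.set_printoptions(precision=4,suppress=True)
for n,row,L,Rr in(("w5",151.3,233.7,272.3),("w6",161.7,229.2,272.2),("w7",167.3,231,273.3)):
    c,s=pickle.load(open(n+".pkl","rb"));R=Ro.from_quat(s["tcp_rot"])
    P=np.array([atz(c,(u,row),.072,True) for u in(L,Rr)]);T=R.inv().apply(P-s["tcp_pos"])
    print(n,"lock far mid world",P.mean(0),"tool",T.mean(0),"F",R.inv().apply(s["force"]),"M",R.inv().apply(s["torque"]),R.as_matrix()[:,2])
    for z in (.045,.048,.05):
      pass
s=ctrl.observe();c=cam("wrist");R=Ro.from_quat(s["tcp_rot"])
def px(pt):
    K,Rc,t=c;q=Rc@(R.apply(pt)+s["tcp_pos"])+t;r=np.arctan2(np.hypot(*q[:2]),q[2]);return K[:2,2]+K[0,0]*r*q[:2]/np.hypot(*q[:2])
for lab,pt in dict(crownfar=[.0235,0,-.015],ledgeC=[.019,0,.05],ledgefar=[.0235,0,.05],footfar=[.0235,0,.057],legtopfar=[.0235,0,-.005],tipL=[.0,-.01,0]).items(): print(lab,px(np.array(pt)))
```

```text
w5 lock far mid world [0.4892 0.0144 0.072 ] tool [0.0342 0.001  0.0707] F [-0.3208  0.1946  1.6374] M [-0.0111  0.016  -0.0551] [-0.0013  0.0004 -1.    ]
w6 lock far mid world [0.4893 0.0144 0.072 ] tool [ 0.0322 -0.0005  0.047 ] F [ 1.0251 -1.167  -7.8567] M [0.1834 0.329  0.0454] [ 0.0016  0.0002 -1.    ]
w7 lock far mid world [0.4891 0.0148 0.072 ] tool [0.0295 0.0004 0.0429] F [  1.463   -0.6068 -13.3018] M [0.0894 0.0221 0.0203] [ 0.0025  0.0001 -1.    ]
crownfar [251.0362 211.8001]
ledgeC [251.5325 179.4596]
ledgefar [251.5255 173.1096]
footfar [251.5614 170.3138]
legtopfar [251.1363 203.7914]
tipL [233.0139 239.9165]
```

```bash
sed -i 's/,st=sys.argv\[1\],int(sys.argv\[2\]),int(sys.argv\[3\]),2/,st=sys.argv[1],int(sys.argv[2]),int(sys.argv[3]),3/' a.py; for n in w4 w5 w6 w7; do echo $n; python3 a.py $n 195 306 | cut -c1-52; done
```

```text
w4
195 WWWWW+++++yYYYYYYYYYYyo..............-YYYYYYYWWW
198 WWWWWWWWWWYYYYYYYYYYYYy..............-yYYYYYYWWW
201 WWWWWWWWWWYYYYYYYYYYYYy...............yYYYYYYWWW
204 WWWWWWWWWWYYYYYYYYYYYy-................-yYYYYWWW
207 WWWWWWWWWWWWWWWWWWWW+-..................-WWWWWWW
210 WWWWWWWWWWWWWWWWWWWW+--------------------+WWWWWW
213 WWWWWWWWWWWWWWWWWWWW++++++++++++++++++++++WWWWWW
216 WWWWWWWWWWWWWWWWWWWW+---++++++++++++++++++WWWWWW
219 WWWWWWWWWWWWWWWWWWWW+---++++++++++++++++++WWWWWW
222 WWWWWWWWWWWWWWWWWWWW+------+++++++++++++++WWWWWW
225 WWWWWWWWWWW+---------------++++++++++++++-------
228 WWWWWWWWWW+-..........-----------------+-.......
231 WWWWWWWWWW+...........-------------------.......
234 ++--------.......... ..----------------..  .....
237           .........    .--------------.    .....
240          ..........    .--------------.    .....
243          ..........    .--------------.    .....
246         ...........    .--------------.     ....
249         ..........     .--------------.     ....
252         ..........     .--------------.     ....
255        ...........     .---------
[... 6052 characters left out ...]
----.    .-+-.
267                 .-.    .--------------.    .-.  
270                        .--------------.         
273                        .--------------.         
276                        .--------------.         
279                        .--------------.         
282                        .---------------.        
285                        .----------+++++.        
288                        ----------+WWWW+-        
291                        .-----++++WWWWW+-        
294                       .------++WWWWWWW+-        
297                       .-+++WWWWWWWWWWW+-        
300                   +WWWWWWWWWWWWWWWWWWWWWWWW+.   
303                  .+WWWWWWWWWWWWWWWWWWWWWWWW+-
```

Run:
```python
from h import *
from scipy.spatial.transform import Rotation as Ro
s=ctrl.observe();c=cam("wrist");R=Ro.from_quat(s["tcp_rot"])
def px(pt):
    K,Rc,t=c;q=Rc@(R.apply(pt)+s["tcp_pos"])+t;r=np.arctan2(np.hypot(*q[:2]),q[2]);return (K[:2,2]+K[0,0]*r*q[:2]/np.hypot(*q[:2]))[1]
for dx in(0,-.003):
  for dz in(0,.005,.01,.015,.02,.025):
    w=[10/abs(0) if 0 else 0]
    print(dx,dz,"crown+ %.1f crown- %.1f ledgefar %.1f footfar %.1f"%tuple(px(np.array(p)+[dx,0,-dz]) for p in([.0242,0,-.015],[-.0228,0,-.015],[.0235,0,.05],[.0235,0,.057])))
```

```text
0 0 crown+ 210.4 crown- 289.6 ledgefar 173.1 footfar 170.3
0 0.005 crown+ 214.8 crown- 295.4 ledgefar 175.2 footfar 172.3
0 0.01 crown+ 219.5 crown- 301.5 ledgefar 177.4 footfar 174.4
0 0.015 crown+ 224.5 crown- 307.9 ledgefar 179.8 footfar 176.5
0 0.02 crown+ 229.9 crown- 314.6 ledgefar 182.2 footfar 178.8
0 0.025 crown+ 235.7 crown- 321.6 ledgefar 184.8 footfar 181.2
-0.003 0 crown+ 216.3 crown- 293.8 ledgefar 177.4 footfar 174.4
-0.003 0.005 crown+ 220.8 crown- 299.6 ledgefar 179.6 footfar 176.5
-0.003 0.01 crown+ 225.6 crown- 305.7 ledgefar 181.9 footfar 178.7
-0.003 0.015 crown+ 230.8 crown- 312.1 ledgefar 184.3 footfar 180.9
-0.003 0.02 crown+ 236.4 crown- 318.8 ledgefar 186.9 footfar 183.3
-0.003 0.025 crown+ 242.3 crown- 325.9 ledgefar 189.6 footfar 185.8
```

{"name": "jog_arm", "arguments": {"deltas": [[[0, 0, 0], [0, 0, -0.005], 0], [[0, 0, 0], [-0.002, 0, -0.007], 0], [[0, 0, 0], [0, 0, -0.005], 0], [[0, 0, 0], [0, 0, 0], 0]], "squeeze": 110}}

```text
t: 14.4
tcp_pos: [0.4866, -0.017, 0.1316]
tcp_rot: [0.724, 0.69, 0.0, 0.0]
force: [-0.1, -0.9, -0.7]
width: 0.0065
finger_force: 108.9
```

```bash
python3 a.py w8 140 250 1
python3 - <<'E'
from station import ctrl
s=ctrl.observe();print(s["tcp_pos"],s["tcp_rot"],s["force"],s["width"],s["finger_force"])
E
```

```text
140 WWWWWWWWWWWWWW+----------........................      ... ..o
143 WWWWWWWWWWWWW++----------.-......................      ... .no
146 WWWWWWWWWWWWW++-ooooooooooooooooooooooooooooooo..      ... .no
149 WWWWWWWWWWWW++yooooooooooooooooooooooooooooooooo..     ... .no
152 WWWWWWWWWWWW++ooooooooooooooooooooooooooooooooooo.     ... .no
155 WWWWWWWWWWW++ooooooooooooooooooooooooooooooooooooo.    ... .no
158 WWWWWWWWWWWyyyyyyyyyyyyyyyyyyyyyyyyyyyyyyyyyyyyyyyyo   ..  .no
161 WWWWWWWWWWWYYYYYYYYYYYYYYYYYYYYYYYYYYYYYYYYYYYYYYYYy.  ..  .no
164 WWWWWWWWWWWYYYYYYYYYYYYYYYYYYYYYYYYYYYYYYYYYYYYYYYYy.  ..  .no
167 WWWWWWWWWWWYYYYYYYYYYYYYYYYYYYYYYYYYYYYYYYYYYYYYYYYy.  .. ..oo
170 WWWWWWWWWWWYYYYYYYYYYYYyyyyyyyyyyyyyyyyYYYYYYYYYYYYy.  ..  .oo
173 WWWWWWWWWWWYYYYYYYYYYYYoooo-+++-----oooyYYYYYYYYYYYy.  .. ..oo
176 WWWWWWWWWWWYYYYYYYYYYYyoo-------------oyYYYYYYYYYYYy.  .  ..oo
179 W+WWWWWWWWWYYYYYYYYYYyyo---++WWWWW++--oyYYYYYYYYYYYo   .. ..oo
182 ++WWWWWWWWWYYYYYYYyyyyoo-++++++++++WW+yyYYYYYYYYYYYo   .. .noo
185 +++++++WWWWYYYYYyyyyyyyyy---------++WYYYYYYYYYYYYYYo  ..  .noo
188 ++++++++++WYyyyyyyyyyyyy
[... 856 characters left out ...]
WW+--------..   .-----------.  .---------.  ..  .....
230 WWWWWWWWWWWW--------..   .----------..   .--------.. ..  .....
233 WWWWWWWWWWW+--------..   .----------..   .---------.      ....
236 +.        ..-------..   ..-----------.   ..--------.          
239           ..-------..   ..-----------.   ..--------..         
242          ..--------..   .------------.    .---------.         
245          ..--------..   .-------------    .---------.         
248          ..--------.    .-------------    .---------..        
[ 0.48648648 -0.01698966  0.131223  ] [7.23928709e-01 6.89874668e-01 2.81038341e-04 2.96302522e-04] [-0.19375862 -1.86662351 -0.46473961] 0.006450244509348208 108.92540270229802
```

```bash
cat > m.py <<'E'
# m.py name lockrow lockL lockR footrow footL footR footrow2(zfoot)
from h import *
import pickle,sys
from scipy.spatial.transform import Rotation as Ro
np.set_printoptions(precision=4,suppress=True)
n=sys.argv[1];lr,L,Rr,ff,fl,fr,lf,zf=map(float,sys.argv[2:]);c,s=pickle.load(open(n+".pkl","rb"));R=Ro.from_quat(s["tcp_rot"])
def tl(u,zt):
    o,d=ray(c,u,1);o=R.inv().apply(o-s["tcp_pos"]);d=R.inv().apply(d);return o+d*(zt-o[2])/d[2]
zl=s["tcp_pos"][2]-.072
a=(tl((L,lr),zl)+tl((Rr,lr),zl))/2;print("bore+",a[0]-.014,a[1])
print("foot by far",tl(((fl+fr)/2,ff),zf-.001)[0]-.0045,"ledge",tl(((fl+fr)/2,lf),zf-.008)[0]-.0045,"y",tl(((fl+fr)/2,ff+3),zf-.001)[1], "feet z",s["tcp_pos"][2]-zf)
E
python3 m.py w5 151.3 233.7 272.3 171 245.5 258.5 173.5 .058; python3 m.py w8 157.5 233 273.4 174.8 246.5 259.7 178 .0437;python3 m.py w6 161.7 229.2 272.2 175 246 259 179 .0437
```

```text
bore+ 0.020178188554170765 0.001020835515219162
foot by far 0.018489387264084483 ledge 0.018712631431950868 y 0.0003072717691653134 feet z 0.08472480300683324
bore+ 0.018090739538861 0.001149796255662727
foot by far 0.01994451236778069 ledge 0.019921814131734616 y 0.0010568409082902437 feet z 0.08786905678022598
bore+ 0.018220682641311922 -0.0005254789474499061
foot by far 0.01982745766921332 ledge 0.019281824270271666 y 0.0006672265572007356 feet z 0.07526392599521507
```

{"name": "jog_arm", "arguments": {"deltas": [[[0, 0, 0], [-0.0018, 0, 0.004], 0], [[0, 0, 0], [0, 0, 0.004], 0], [[0, 0, 0], [0, 0, 0.003], 0], [[0, 0, 0], [0, 0, 0.001], 0], [[0, 0, 0], [0, 0, 0], 0]]}}

```text
t: 14.95
tcp_pos: [0.4864, -0.0182, 0.1192]
tcp_rot: [0.724, 0.69, 0.001, -0.0]
force: [-0.3, 4.0, 7.8]
width: 0.0064
finger_force: 110.0
```

```bash
sed -i 's/,3$/,2/' a.py; python3 a.py w9 152 232 1
```

```text
152 WWWWWWWWWWW++yoooooooooooooooooooooooooooooooooooo.      ... .
154 WWWWWWWWWWW++ooooooooooooooooooooooooooooooooooooo.      ..  .
156 WWWWWWWWWW++yoooooooooooooooooooooooooooooooooooooo.     ..  .
158 WWWWWWWWW+++oooooooooooooooooooooooooooooooooooooooo.    ... .
160 WWWWWWWWW++yyyyyyyyyyyyyyyyyyyyyooooooooooooooooooooo.   ... .
162 WWWWWWWWWWYYYYYYYYYYYYYYYYYYYYYYYYYYYYYYYYYYYYYYYYYYYo   ..  .
164 W+WWWWWWWWYYYYYYYYYYYYYYYYYYYYYYYYYYYYYYYYYYYYYYYYYYYo  ...  .
166 WWWWWWWWWWYYYYYYYYYYYYYYYYYYYYYYYYYYYYYYYYYYYYYYYYYYYo   ..  .
168 WWWWWWWWWWYYYYYYYYYYYYYYYYYYYYYYYYYYYYYYYYYYYYYYYYYYYo  ...  .
170 WWWWWWWWWWYYYYYYYYYYYYYYYYYYYYYYYYYYYYYYYYYYYYYYYYYYYo  ...  .
172 WWWWWWWWWWYYYYYYYYYYYYYYYYYYYYYYYYYYYYYYYYYYYYYYYYYYy-  ...  .
174 WWWWWWWWWWYYYYYYYYYYYYyyyyyyy++++++yyyyyyYYYYYYYYYYYy.  ... ..
176 WWWWWWWWWWYYYYYYYYYYYYyo-------------oooyYYYYYYYYYYYy.  ... ..
178 WWWWWWWWWWYYYYYYYYYYYYyo---++++++++---ooyYYYYYYYYYYYy.  ..  ..
180 WWWWWWWWWWYYYYYYYYYYYYyo-++WWWW+WWW++-ooyYYYYYYYYYYYy.   .. ..
182 WWWWWWWWWWYYYYYYYYYYYYyy+++++---++WW++ooyYYYYYYYYYYYy.  ..  ..
184 +WWWWWWWWWYYYYYYYYYYYYyo
[... 879 characters left out ...]
------oyyyyyyyyyyyyo.  ..  ..o
212 WWWWWWWWWW+yyyyyyyyyyyy---------------oyyyyyyyyyyyyo.  ..  ...
214 WWWWWW+++++yyyyyyyyyyyo----------------yyyyyyyyyyyo-......  ..
216 WWWWW++---------------------------------------------------....
218 WWWWW++---------------------------------------------------....
220 WWWWWW++-------------------------------------+----+----+--....
222 WWWWWWW+--------------------------------------------------....
224 WWWWWWW+--------------...-------------..------------------....
226 WWWWWWWWW++----------.   .-----------.  .-----------------....
228 WWWWWWWWWWW+---------.   .-----------.  .----------.  ...  ...
230 WWWWWWWWWWW+--------..   .-----------.   .--------..   .   ...
```

{"name": "jog_arm", "arguments": {"deltas": [[[0, 0, 0], [0, 0, -0.002], 0], [[0, 0, 0], [0.0028, 0, 0], 0], [[0, 0, 0], [0, 0, 0.0015], 0], [[0, 0, 0], [0, 0, 0.0015], 0], [[0, 0, 0], [0, 0, 0], 0]]}}

```text
t: 15.5
tcp_pos: [0.4868, -0.0161, 0.1183]
tcp_rot: [0.724, 0.69, 0.0, 0.001]
force: [-0.5, 1.4, 6.7]
width: 0.0065
finger_force: 109.9
```

{"name": "jog_arm", "arguments": {"deltas": [[[0, 0, 0], [0, 0, 0.001], 0], [[0, 0, 0], [0, 0, 0.001], 0], [[0, 0, 0], [0, 0, 0], 0]]}}

```text
t: 15.8
tcp_pos: [0.4868, -0.0158, 0.116]
tcp_rot: [0.724, 0.69, 0.001, 0.0]
force: [1.2, 1.7, 1.2]
width: 0.0066
finger_force: 109.4
```

```bash
cat > o.py <<'E'
from h import *
from scipy.spatial.transform import Rotation as Ro
s=ctrl.observe();R=Ro.from_quat(s["tcp_rot"]);np.set_printoptions(precision=4,suppress=True)
print("tcp",s["tcp_pos"],"Ftool",R.inv().apply(s["force"]),"Mtool",R.inv().apply(s["torque"]),"rv",(R*Ro.from_quat([.7239,.6899,0,0]).inv()).as_rotvec())
E
python3 o.py
```

```text
tcp [ 0.4868 -0.0158  0.116 ] Ftool [ 1.7559  1.1402 -1.2019] Mtool [-0.2617  0.0886 -0.0341] rv [ 0.0003 -0.0013  0.    ]
```

{"name": "jog_arm", "arguments": {"deltas": [[[0, 0, 0], [0.0005, 0, 0.001], 0], [[0, 0, 0], [0, 0, 0.001], 0], [[0, 0, 0], [0, 0, 0], 0]]}}

```text
t: 16.1
tcp_pos: [0.4873, -0.0151, 0.115]
tcp_rot: [0.724, 0.69, 0.001, 0.001]
force: [0.5, 5.3, 12.5]
width: 0.0064
finger_force: 110.8
```

```bash
python3 o.py; python3 a.py w10 164 232 1
```

```text
tcp [ 0.4873 -0.0151  0.115 ] Ftool [  5.3525   0.2511 -12.4867] Mtool [ 0.0102  0.438  -0.0496] rv [ 0.0002 -0.003   0.0001]
164 WWWWWWWW++ooooooooooooooooooooooooooooooooooooooooo.    ... ..
166 WWWWWWWW+yoooooooooooooooooooooooooooooooooooooooooo.  .... ..
168 WWWWWWWWYYYYYYYYYYYYYYYYYYYYYYYYYYYYYYYYYYYYYYYYYYYYo   ... ..
170 WWWWWWWWYYYYYYYYYYYYYYYYYYYYYYYYYYYYYYYYYYYYYYYYYYYYy. .... .n
172 WWWWWWWWYYYYYYYYYYYYYYYYYYYYYYYYYYYYYYYYYYYYYYYYYYYYo   ... .n
174 WWWWWWWWYYYYYYYYYYYYYYYYYYYYYYYYYYYYYYYYYYYYYYYYYYYYo  ...  .n
176 WWWWWWWWYYYYYYYYYYYYYYYYYYYYYYYYYYYYYYYYYYYYYYYYYYYYo   .   .n
178 WWWWWWWWYYYYYYYYYYYYYYYYYYYYYYYYYYYYYYYYYYYYYYYYYYYYo   ..  .n
180 WWWWWWWWYYYYYYYYYYYYYyyyyyyyYYYYYYYyyyyyYYYYYYYYYYYYo   ..  .n
182 WWWWWWWWYYYYYYYYYYYYYyoo--+++++++WWW+-oyYYYYYYYYYYYy.  ...  .n
184 WWWWWWWWWYYYYYYYYYYYYyoo-++------++WW+oyYYYYYYYYYYYy.  ...  .n
186 WWWWWWWWWYYYYYYYYYYYYyoo----------+WW+yyYYYYYYYYYYYy.   ..  .n
188 WWWWWWWWWYYYYYYYYYYYYyooo---------+++-oyYYYYYYYYYYYy.  ..  ..n
190 WWWWWWWWWYYYYYYYYYYYYyoo--------------oyYYYYYYYYYYYy.  ..  ..n
192 +++W++WWWYYYYYYYYYYYYyoo--------
[... 603 characters left out ...]
-------yyyyyyyyyyyo.   .  ..no
212 WWWWWWWW+yyyyyyyyyyyyyyo---------------yyyyyyyyyyyo.   ..  .no
214 WWWWWWWW+yyyyyyyyyyyyyyo---------------yyyyyyyyyyyo.  ..   ..n
216 WWWWWWWWWyyyyyyyyyyyyyyo---------------yyyyyyyyyyyo.  ...  ...
218 WWWWWWWWWyyyyyyyyyyyyyy----------------yyyyyyyyyyyo.  ..   ...
220 WWWWW+++++yyyyyyyyyyyyy--------------.-yyyyyyyyyyyo.  ...  ...
222 WWWW++-------------------------------..-----------............
224 WWWW++----------------....------------..-----------------.....
226 WWWW++---------------.   .-----------.  ..------------+--.....
228 WWWWW++--------------.   .----------..  ..---------------.....
230 WWWWW++-------------..   .---------...   .---------------.....
```

{"name": "jog_arm", "arguments": {"deltas": [[[0, 0, 0], [0, 0, -0.01], 0], [[0, 0, 0], [0, 0, -0.02], 0], [[0, 0, 0], [0, 0, -0.03], 0], [[0, 0, 0], [0, 0, -0.02], 0], [[0, 0, 0], [0, 0, 0], 0]]}}

```text
t: 16.65
tcp_pos: [0.4872, -0.0156, 0.1961]
tcp_rot: [0.724, 0.69, 0.001, 0.002]
force: [0.2, 0.4, -1.9]
width: 0.0065
finger_force: 109.9
```

Run:
```python
from h import *
from scipy.spatial.transform import Rotation as Ro
import pickle
s=ctrl.observe();R=Ro.from_quat(s["tcp_rot"])
cw=cam("wrist");ws=ctrl.get_image("wrist")[:,:,::-1];cv2.imwrite("pics/w11.png",ws);pickle.dump((cw,s),open("w11.pkl","wb"))
im=ctrl.get_image("scene");cv2.imwrite("pics/s11.png",im[:,:,::-1]);c=cam("scene")
def px(p):
    q=c[0]@(c[1]@(R.apply(p)+s["tcp_pos"])+c[2]);return np.round(q[:2]/q[2],1)
print(s["tcp_pos"],s["force"])
for zf in(.03,.04,.05,.058): print(zf,"foot+",px([.019,0,zf]),"foot-",px([-.019,0,zf]),"ctop+",px([.0235,0,zf-.073]))
print("tips",px([0,.01,0]),px([0,-.01,0]))
p=px([0,0,.03]).astype(int)
g=cv2.cvtColor(im,cv2.COLOR_RGB2GRAY)
print(p)
for y in range(p[1]-28,p[1]+22): print(y," ".join("%3d"%v for v in g[y,p[0]-22:p[0]+24]))
```

```text
[ 0.48717442 -0.01563249  0.19610033] [ 0.18557044  0.44444738 -1.86025842]
0.03 foot+ [243.  150.5] foot- [233.2 162.2] ctop+ [243.2 125.7]
0.04 foot+ [243.2 153.5] foot- [233.4 165.1] ctop+ [243.3 129.1]
0.05 foot+ [243.3 156.4] foot- [233.6 168. ] ctop+ [243.5 132.4]
0.058 foot+ [243.4 158.7] foot- [233.8 170.3] ctop+ [243.6 135.1]
tips [241.6 149.1] [233.6 145.2]
[238 156]
128 117 106  79  41  17  12  11  14  12  11  11  11  10  11  11  12  12  13  10   9  11  10  11   9   9   8   9   9   9  14  44  85 110 115 102  68  37  24  19  14  14  15  20  25  30  32
129 121 117 100  68  39  23  23  25  21  14  11   8  11  11   9  12  11  12  11  12  10  10  11  10  10  11  11  10   8  14  37  71  92  95  83  58  37  28  21  14  13  13  16  18  20  25
130 119 120 113  94  74  56  54  61  54  34  17  10  11  11  10  11  12  11   9  11   9  12   9  11  10  12  11   9   8  13  28  50  60  58  49  37  31  25  17  10  11  13  15  14  15  28
131 118 119 118 115 105  94  93  99  91  68  34  13  10  12  12  11  11  11  11  13   9  11   9  10  12  10  11  11  12  12  21  34  37  31  20  19  21  16 
[... 7979 characters left out ...]
 117 117 118 115 106  98 100 110 117 113 101  88  79  71  67  71  75  79  83  90  95  99 100  90  68  42  25  20  19  21  21  21  22  20
175 115 115 116 117 117 116 117 117 117 117 116 117 117 117 118 118 115 115 116 117 113 103  89  80  72  62  52  56  63  71  76  79  85  88  83  67  43  25  20  20  20  21  22  21  20  21
176 111 114 115 117 117 116 116 117 116 116 116 116 117 116 117 117 119 117 118 116 104  88  79  74  63  48  36  36  46  56  67  77  79  75  61  42  26  21  22  21  21  22  21  21  20  18
177 107 109 112 115 116 117 116 117 116 116 116 117 117 117 116 115 114 117 116 108  94  80  74  68  56  40  28  26  33  45  61  74  75  63  44  28  20  19  20  20  21  21  21  21  21  21
```

{"name": "jog_arm", "arguments": {"deltas": [[[0, -0.1, 0], [0, 0, 0], 0], [[0, -0.1, 0], [0, 0, 0], 0], [[0, 0, 0], [0, 0, 0], 0], [[0, 0, 0], [0, 0, 0], 0]]}}

```text
t: 17.15
tcp_pos: [0.486, -0.0149, 0.1927]
tcp_rot: [0.72, 0.687, -0.072, 0.067]
force: [0.3, 0.3, -0.9]
width: 0.0064
finger_force: 109.9
```

```bash
cat > sc.py <<'E'
# scene view of the shackle: gray dump plus predictions
from h import *
from scipy.spatial.transform import Rotation as Ro
import sys,pickle
n=sys.argv[1];s=ctrl.observe();R=Ro.from_quat(s["tcp_rot"]);np.set_printoptions(precision=4,suppress=True)
im=ctrl.get_image("scene");cv2.imwrite(f"pics/s_{n}.png",im[:,:,::-1]);c=cam("scene");pickle.dump((c,s),open("s_"+n+".pkl","wb"))
def px(X):
    q=c[0]@(c[1]@X+c[2]);return np.round(q[:2]/q[2],1)
t=s["tcp_pos"];print(t,s["tcp_rot"],s["force"],"axes",R.as_matrix().T)
J=[(px(t+np.eye(3)[i]*.02)-px(t-np.eye(3)[i]*.02))/40 for i in range(3)];print("px at tcp",px(t),"px/mm",J)
g=cv2.cvtColor(im,cv2.COLOR_RGB2GRAY);x0,y0=int(px(t)[0])-16,int(px(t)[1])
for y in range(y0-4,y0+34): print(y," ".join("%3d"%v for v in g[y,x0:x0+30]))
print("x0",x0)
E
python3 sc.py a; python3 a.py w12 120 232 1
```

```text
[ 0.486  -0.0149  0.1927] [ 0.7199  0.687  -0.0722  0.0672] [ 0.2989  0.3001 -0.8892] axes [[ 0.0455  0.9795 -0.1962]
 [ 0.9989 -0.0469 -0.0024]
 [-0.0116 -0.1959 -0.9806]]
px at tcp [237.3 147.8] px/mm [array([0.41, 0.18]), array([ 0.2475, -0.32  ]), array([-0.0175, -0.3125])]
143 108 113 115 117 117 118 118 108  82  48  36  34  23  23  28  27  33  39  37  25  16  13  12  13  21  49  72  78  76  75
144 106 110 113 116 117 117 117 115 101  70  46  36  33  36  38  32  35  40  36  24  15  11  10  14  36  72 103 111 111 111
145 106 107 110 114 117 118 118 119 111  86  57  49  51  53  45  34  37  40  36  24  14  11  11  25  57  94 116 121 121 121
146 108 106 108 113 115 117 117 118 112  92  67  63  71  70  58  41  39  41  35  21  10  12  23  47  83 110 120 122 121 120
147 112 108 106 110 113 116 117 117 111  92  73  74  78  78  67  48  41  40  34  18  12  23  47  80 106 119 121 121 121 121
148 113 111 107 107 109 115 117 116 105  89  78  77  79  75  64  47  40  40  32  20  22  46  82 106 118 121 121 120 121 120
149 115 114 110 105 108 113 113 107  95  84  79  77  75  65  52  44  40  39  
[... 6949 characters left out ...]
-.....-+++++++o.. ..oooooooooo
212 WWWWWWWWWWWWWWWWWWWWWWWW+--------.....-++++++-o.  ..oooooooooo
214 WWWWWWWWWWWWWWWWWWWWWWWW--------......-++++++-o.  .noooooooooo
216 WWWWWWWWWWWWWWWWWWWWWWWW----------....-++++++-on. .noooooooooo
218 WWWWWWWWWWWWWWWWWWWWWWWW---------.....-++++++-oo. .noooooooooo
220 WWWWWWWWWWWWWWWWWWWWWWWW-------.......-+WWWW++oo. .noooooooooo
222 WWWWWWWWWWWWWWWWWWWWWWWW--------.-....-WWWWWW+oo. .noooooooooo
224 WWWWWWWWWWWWWWWWWWWWWWW+-.------......-+WWWWW+--...ooooooooooo
226 WWWWWWWWWWWW+--------..  .-------.....  .--------..ooooooooooo
228 WWWWWWWWWWWW+-------..   .------.....    .-------.-ooooooooooo
230 WWWWWWWWWWWW--------..   .------.....    ..---------oooooooooo
```

Run:
```python
from h import *
import pickle
c,s=pickle.load(open("w12.pkl","rb"));np.set_printoptions(precision=4,suppress=True)
W=lambda u,v,z:atz(c,(u,v),z,True)
print("bore+",W(254,129.2,.072),W(254,140.8,.072),"lr",W(247,135,.072),W(260.8,135,.072))
print("tongue",W(240,161,.081),W(240,169.3,.081))
for z in(.136,.139,.143): print(z,"foot far",W(254,173.5,z)," lr",W(247.5,179,z),W(259.2,179,z))
```

```text
bore+ [0.4889 0.0056 0.072 ] [ 0.4884 -0.0053  0.072 ] lr [0.4825 0.0005 0.072 ] [ 0.4946 -0.0001  0.072 ]
tongue [ 0.4754 -0.0202  0.081 ] [ 0.4748 -0.0284  0.081 ]
0.136 foot far [ 0.4883 -0.0045  0.136 ]  lr [ 0.4836 -0.0086  0.136 ] [ 0.4917 -0.0089  0.136 ]
0.139 foot far [ 0.4883 -0.0029  0.139 ]  lr [ 0.4837 -0.0069  0.139 ] [ 0.4917 -0.0073  0.139 ]
0.143 foot far [ 0.4884 -0.0008  0.143 ]  lr [ 0.4839 -0.0047  0.143 ] [ 0.4917 -0.0051  0.143 ]
```

{"name": "jog_arm", "arguments": {"deltas": [[[0, 0, 0], [0.0089, 0.0006, -0.0018], 0], [[0, 0, 0], [0.00294, 0, 0.0147], 0], [[0, 0, 0], [0.00294, 0, 0.0147], 0], [[0, 0, 0], [0.00294, 0, 0.0147], 0], [[0, 0, 0], [0, 0, 0], 0]]}}

```text
t: 17.75
tcp_pos: [0.4866, -0.0063, 0.1474]
tcp_rot: [0.72, 0.686, -0.073, 0.067]
force: [0.1, 1.0, -1.0]
width: 0.0065
finger_force: 109.8
```

```bash
python3 sc.py b | cut -c1-130; python3 a.py w13 130 200 1
```

```text
[ 0.4866 -0.0063  0.1474] [ 0.7204  0.6864 -0.0731  0.0672] [ 0.0951  0.9707 -1.0196] axes [[ 0.0469  0.9792 -0.1976]
 [ 0.9988 -0.0486 -0.0035]
 [-0.013  -0.1972 -0.9803]]
px at tcp [240.4 158.7] px/mm [array([0.3925, 0.1775]), array([ 0.2325, -0.31  ]), array([-0.015 , -0.2875])]
154 118 118 115 112 109 109 113 113  97  61  34  28  20  15  21  26  31  33  31  21  11   5   7  11  43  86 117 124 123 123
155 116 119 118 116 112 111 110 110 103  77  49  32  23  22  29  32  31  34  30  18   9   5   4  14  47  92 118 123 122 123
156 107 114 119 119 117 116 110 108 104  89  61  42  37  37  39  34  32  37  31  19   7   5   7  22  60  98 119 123 122 122
157  86 102 113 117 118 118 114 110 106  93  68  57  59  57  52  39  35  38  33  19   8   6  19  47  83 111 122 123 122 122
158  72  84  99 108 114 117 118 117 113  99  77  71  75  75  65  47  38  38  33  18   8  20  47  81 108 121 122 122 122 122
159  67  71  79  86  99 108 114 118 115 102  85  79  79  77  66  48  40  39  33  20  23  47  82 108 120 123 123 122 122 123
160  66  67  67  70  78  87 102 112 108  96  83  80  78  71  57  43  39  
[... 5546 characters left out ...]
----.-yyyyyyyyyyyo.  .   .....
180 WWWWWWWWWWWW+yyyyyyyyyyyy-------------yyyyyyyyyyyo.  .   .....
182 WWWWWWWWWW+W+yyyyyyyyyyyy-------------yyyyyyyyyyyo   .   ....o
184 WWWWWWWWWWW++yyyyyyyyyyyy+------.----+yyyyyyyyyyyo   ..  ....o
186 WWWWWWWWWWWWWyyyyyyyyyyyyy-------.---yyyyyyyyyyyy-   .. ....oo
188 WWWWWWWWWWWWWYyyyyyyyyyyyo------....-oyyyyyyyyyyy-   .  ....oo
190 WWWWWWWWWWWWWYyyyyyyyyyyo-------.....-yYYYYYYYYYYo. .   ....oo
192 WWWWWWWWWWWWWyyyyyyyyyyyo-------.....-yYYYYYyyyyy-   .  ....oo
194 WWWWWWWWWWWWW+yyyyyyyyyy--------.....-oyyyyyyyyyo.  ..  ....oo
196 WWWWWWWWWW++---------------------.....----------------...noooo
198 WWWWWWWWWW+-------+++WW+---------....-++WWWWWWWWWWWWWW+-.ooooo
```

Run:
```python
from h import *
import pickle
c,s=pickle.load(open("w13.pkl","rb"));np.set_printoptions(precision=4,suppress=True)
W=lambda u,v,z:atz(c,(u,v),z,True)
print("bore+",W(253.5,160.8,.072),W(253.5,173.3,.072),"lr",W(245,167,.072),W(261.5,167,.072),"lock far",W(234,149,.072),W(272,149,.072))
for z in(.088,.092,.096): print(z,"foot far",W(253.5,173.5,z)," lr",W(247,180,z),W(259.7,180,z),"ledge",W(253.5,176,z+.008))
print(W(235,195.5,.081))
```

```text
bore+ [0.489 0.005 0.072] [ 0.4885 -0.0056  0.072 ] lr [0.4824 0.0001 0.072 ] [ 0.4948 -0.0005  0.072 ] lock far [0.4752 0.0152 0.072 ] [0.503  0.0139 0.072 ]
0.088 foot far [0.4889 0.0026 0.088 ]  lr [ 0.484  -0.0023  0.088 ] [ 0.4931 -0.0028  0.088 ] ledge [0.489  0.0049 0.096 ]
0.092 foot far [0.489  0.0047 0.092 ]  lr [ 0.4842 -0.0001  0.092 ] [ 0.4931 -0.0006  0.092 ] ledge [0.4891 0.0071 0.1   ]
0.096 foot far [0.4891 0.0068 0.096 ]  lr [0.4844 0.0021 0.096 ] [0.4931 0.0017 0.096 ] ledge [0.4892 0.0092 0.104 ]
[ 0.4738 -0.0192  0.081 ]
```

{"name": "jog_arm", "arguments": {"deltas": [[[0, 0, 0], [0.0016, 0, 0.00784], 0], [[0, 0, 0], [0.0012, 0, 0.0059], 0], [[0, 0, 0], [0.0003, 0, 0.00147], 0], [[0, 0, 0], [0.0003, 0, 0.00147], 0], [[0, 0, 0], [0, 0, 0], 0]]}}

```text
t: 18.35
tcp_pos: [0.4875, -0.0065, 0.1318]
tcp_rot: [0.72, 0.686, -0.072, 0.069]
force: [0.7, 1.2, -0.9]
width: 0.0066
finger_force: 109.8
```

{"name": "jog_arm", "arguments": {"deltas": [[[0, 0, 0], [0.0003, 0, 0.00147], 0], [[0, 0, 0], [0.0003, 0, 0.00147], 0], [[0, 0, 0], [0, 0, 0], 0]]}}

```text
t: 18.65
tcp_pos: [0.4874, -0.0065, 0.1287]
tcp_rot: [0.72, 0.686, -0.072, 0.069]
force: [0.5, 0.5, -0.8]
width: 0.0065
finger_force: 109.8
```

```bash
python3 o.py
```

```text
tcp [ 0.4874 -0.0065  0.1287] Ftool [0.6938 0.495  0.6655] Mtool [-0.0286  0.1583  0.0621] rv [-0.1997  0.0099  0.0001]
```

{"name": "jog_arm", "arguments": {"deltas": [[[0, 0, 0], [0.0002, 0, 0.001], 0], [[0, 0, 0], [0.0002, 0, 0.001], 0], [[0, 0, 0], [0, 0, 0], 0]]}}

```text
t: 18.95
tcp_pos: [0.4874, -0.0065, 0.1267]
tcp_rot: [0.72, 0.687, -0.072, 0.069]
force: [-0.1, -0.1, -1.2]
width: 0.0068
finger_force: 109.8
```

{"name": "jog_arm", "arguments": {"deltas": [[[0, 0, 0], [0.0002, 0, 0.001], 0], [[0, 0, 0], [0.0002, 0, 0.001], 0], [[0, 0, 0], [0, 0, 0], 0]]}}

```text
t: 19.25
tcp_pos: [0.4874, -0.0065, 0.1246]
tcp_rot: [0.72, 0.687, -0.072, 0.069]
force: [-0.2, -0.8, -1.0]
width: 0.0067
finger_force: 109.8
```

{"name": "jog_arm", "arguments": {"deltas": [[[0, 0, 0], [0.0002, 0, 0.001], 0], [[0, 0, 0], [0.0002, 0, 0.001], 0], [[0, 0, 0], [0, 0, 0], 0]]}}

```text
t: 19.55
tcp_pos: [0.4874, -0.0065, 0.1225]
tcp_rot: [0.72, 0.686, -0.072, 0.069]
force: [0.1, 0.6, -0.3]
width: 0.0065
finger_force: 109.8
```

```bash
python3 o.py; python3 a.py w14 156 200 1
```

```text
tcp [ 0.4874 -0.0065  0.1225] Ftool [0.6219 0.084  0.1688] Mtool [-0.0025  0.0752 -0.0001] rv [-0.1997  0.0099  0.0001]
156 +WWWWW++W++yooooooooooooooooooooooooooooooooooooooo.     ..  .
158 WWWWWWWWW++yooooooooooooooooooooooooooooooooooooooo.    ...  .
160 WWWW++WWW++ooooooooooooooooooooooooooooooooooooooooo.    ..  .
162 WWWWWWWW++yooooooooooooooooooooooooooooooooooooooooo.   ...  .
164 ++WWWWWW++yyyyyyyyyyyyyyyyyyyyyyyyyyyyyyyyyyyyyyyyyyo.  ..   .
166 +W+WWWWW+yyyyYYYYYYYYYYYYYYYYYYYYYYYYYYYYYYYYYYYYYYYy.   .   .
168 ++WWWWWWW+yyyYYYYYYYYYYYYYYYYYYYYYYYYYYYYYYYYYYYYYYYy.  ..   .
170 +++++WWW++yyyyYYYYYYYYYYYYYYYYYYYYYYYYYYYYYYYYYYYYYYy.  ..  ..
172 +++++++W++yyyyyyyyyyYYYYYYYYYYYYYYYYYYYYYYyYYYYYYYYyo   ..  ..
174 ++++++++++yyyyyyyyyyyyyyyyyyyYYYYYYYYYYYYYyyYYYYYYyy.   ..  ..
176 ++++++++++yyyyyyyyyyyyoooo---------oooooyyyyyyyyyyyy.   ..  .n
178 ++++++++++yyyyyyyyyyyoooo-.---------.-oooyyyyyyyyyyy.   ..  .n
180 ++++++++++yyyyyyyyyyyooo--------------ooyyyyyyyyyyyo.   ..  ..
182 ++++++++++yyyyyyyyyyyooo---------------oyyyyyyyyyyyo.   .   ..
184 ++++++++++yyyyyyyyyyyyooo-------.-----ooyyyyyyyyyyyo.  ...  ..
186 ++++++++++yyyyyyyyyyyyooo-------..----ooyyyyyyyyyyyo.  ..   ..
188 WWWW++++++yyyyyyyyyyyyooo------......-ooyyyyyyyyyyyo.  ..   ..
190 W+WWWWW+W+yyyyyyyyyyyyyyo-------.....-oyyyyyyyyyyyyo   ..   ..
192 +WWWWWWWW+yyyyyyyyyyyyyy---------....-oyyyyyyyyyyyyo   ..   ..
194 WWWWWWWW++yyyyyyyyyyyyyyo-------.....-oyyyyyyyyyyyyo   ..   ..
196 WW+WWWWWW++yyyyyyyyyyyyy--------......oyyyyyyyyyyyy.   ..   ..
198 WWWWWWWWWW+yyyyyyyyyyyyy----------....oyyyyyyyyyyyy.   .    ..
```

{"name": "jog_arm", "arguments": {"deltas": [[[0, 0, 0], [0.0003, 0, 0.0015], 0], [[0, 0, 0], [0.0003, 0, 0.0015], 0], [[0, 0, 0], [0, 0, 0], 0]]}}

```text
t: 19.9
tcp_pos: [0.4873, -0.0065, 0.1194]
tcp_rot: [0.72, 0.687, -0.072, 0.069]
force: [-0.0, -0.5, -0.8]
width: 0.0068
finger_force: 109.8
```

{"name": "jog_arm", "arguments": {"deltas": [[[0, 0, 0], [0.0003, 0, 0.0015], 0], [[0, 0, 0], [0.0003, 0, 0.0015], 0], [[0, 0, 0], [0, 0, 0], 0]]}}

```text
t: 20.2
tcp_pos: [0.4873, -0.0065, 0.1164]
tcp_rot: [0.72, 0.686, -0.072, 0.069]
force: [0.4, 0.4, -0.7]
width: 0.0067
finger_force: 109.8
```

```bash
python3 o.py
```

```text
tcp [ 0.4873 -0.0065  0.1164] Ftool [0.5316 0.4131 0.5847] Mtool [ 0.0321  0.1578 -0.0019] rv [-0.1997  0.01    0.0001]
```

{"name": "jog_arm", "arguments": {"deltas": [[[0, 0, 0], [0.0003, 0, 0.0015], 0], [[0, 0, 0], [0.0003, 0, 0.0015], 0], [[0, 0, 0], [0, 0, 0], 0]]}}

```text
t: 20.5
tcp_pos: [0.4873, -0.0065, 0.1133]
tcp_rot: [0.72, 0.687, -0.072, 0.069]
force: [-0.6, 0.7, -0.7]
width: 0.0065
finger_force: 109.8
```

{"name": "jog_arm", "arguments": {"deltas": [[[0, 0, 0], [0.0003, 0, 0.0015], 0], [[0, 0, 0], [0, 0, 0], 0]]}}

```text
t: 20.7
tcp_pos: [0.4874, -0.0065, 0.1118]
tcp_rot: [0.72, 0.687, -0.072, 0.069]
force: [0.4, 0.2, -0.7]
width: 0.0065
finger_force: 109.8
```

```bash
python3 o.py
```

```text
tcp [ 0.4874 -0.0065  0.1118] Ftool [0.3877 0.404  0.5853] Mtool [-0.0356  0.0896 -0.0467] rv [-0.1997  0.0099  0.0001]
```

{"name": "jog_arm", "arguments": {"deltas": [[[0, 0, 0], [0.0003, 0, 0.0015], 0], [[0, 0, 0], [0.0003, 0, 0.0015], 0], [[0, 0, 0], [0, 0, 0], 0]]}}

```text
t: 21.0
tcp_pos: [0.4875, -0.0066, 0.1089]
tcp_rot: [0.72, 0.686, -0.072, 0.069]
force: [1.0, -0.4, 0.1]
width: 0.0064
finger_force: 109.9
```

{"name": "jog_arm", "arguments": {"deltas": [[[0, 0, 0], [0.0003, 0, 0.0015], 0], [[0, 0, 0], [0.0003, 0, 0.0015], 0], [[0, 0, 0], [0, 0, 0], 0]]}}

```text
t: 21.3
tcp_pos: [0.4874, -0.0065, 0.1056]
tcp_rot: [0.72, 0.686, -0.072, 0.069]
force: [1.0, -0.2, -1.8]
width: 0.0068
finger_force: 109.7
```

```bash
python3 o.py
```

```text
tcp [ 0.4874 -0.0065  0.1056] Ftool [0.1615 1.0036 1.8042] Mtool [-0.1725  0.1484 -0.0368] rv [-0.1995  0.0097  0.    ]
```

{"name": "jog_arm", "arguments": {"deltas": [[[0, 0, 0], [0, 0, 0], 1], [[0, 0, 0], [0, 0, 0], 1], [[0, 0, 0], [0, 0, 0], 1], [[0, 0, 0], [0, 0, 0], 1], [[0, 0, 0], [0, 0, 0], 1]]}}

```text
t: 21.8
tcp_pos: [0.4875, -0.0065, 0.1059]
tcp_rot: [0.72, 0.686, -0.072, 0.069]
force: [-0.6, -0.3, 0.1]
width: 0.0782
finger_force: 0.0
```

{"name": "jog_arm", "arguments": {"deltas": [[[0, 0, 0], [0, 0, -0.02], 1], [[0, 0, 0], [0, 0, -0.03], 1], [[0, 0.1, 0], [0, 0, 0], 1], [[0, 0.1, 0], [0, 0, 0], 0], [[0, 0, 0], [0, 0, 0], 0]]}}

```text
t: 22.3
tcp_pos: [0.4881, 0.0021, 0.1552]
tcp_rot: [0.725, 0.689, 0.001, -0.0]
force: [-0.9, -1.3, -0.0]
width: 0.0591
finger_force: 0.0
```

```bash
python3 o.py; python3 a.py w15 140 300 1
```

```text
tcp [0.4881 0.0021 0.1552] Ftool [-1.3463 -0.8521  0.0282] Mtool [-0.0003  0.0183  0.0246] rv [ 0.0009 -0.0008 -0.0024]
140 WWWWWWWWWWWWWWWWWWWWWWWWW+++++++++++++++++++++++++-.   .nooooo
142 WWWWWWWWWWWWWWWWW-                                     .nooooo
144 WWWWWWWWWWWWWWW+-.............                         .nooooo
146 WWWWWWWWWWWWWW++--.------......................        .nooooo
148 WWWWWWWWWWWWWW++--------.....................          .nooooo
150 WWWWWWWWWWWWWW++-------.......................         .nooooo
152 WWWWWWWWWWWWWW++--.----................. .....         .nooooo
154 WWWWWWWWWWWWWW++---.-----............ ........         .nooooo
156 WWWWWWWWWWWWWW++-------..................... .         .nooooo
158 WWWWWWWWWWWWWW++-------.......................      .. .nooooo
160 WWWWWWWWWWWWWW++----------------...............     ....nooooo
162 WWWWWWWWWWWWWW++ooooooooooooooooooooooooooooo..     .. .oooooo
164 WWWWWWWWWWWWW+++oooooooooooooooooooooooooooooo.     ....oooooo
166 WWWWWWWWWWWWW++ooooooooooooooooooooooooooooooo.     ....oooooo
168 WWWWWWWWWWWWW++ooooooooooooooooooooooo
[... 3679 characters left out ...]
+++++++++++++-on.  .nooooooooo
280 WWWWWWWWWWWWWWWWWWWWWWWWWWWWW++++++++W++++++++on.  .oooooooooo
282 WWWWWWWWWWWWWWWWWWWWWWWWWWWWWWWWWWWWWWWWWWWW++-o.  .oooooooooo
284 WWWWWWWWWWWWWWWWWWWWWWWWWWWWWWWWWWWWWWWWWWWWWW-o.  .oooooooooo
286 WWWWWWWWWWWWWWWWWWWWWWWWWWWWWWWWWWWWWWWWWWWWWW+o. ..oooooooooo
288 WWWWWWWWWWWWWWWWWWWWWWWWWWWWWWWWWWWWWWWWWWWWWW+o....oooooooooo
290 WWWWWWWWWWWWWWWWWWWWWWWWWWWWWWWWWWWWWWWWWWWWWW+o...noooooooooo
292 WWWWWWWWWWWWWWWWWWWWWWWWWWWWWWWWWWWWWWWWWWWWWW+on..noooooooooo
294 WWWWWWWWWWWWWWWWWWWWWWWWWWWWWWWWWWWWWWWWWWWWWWW-o..noooooooooo
296 WWWWWWWWWWWWWWWWWWWWWWWWWWWWWWWWWWWWWWWWWWWWWWWoo..noooooooooo
298 WWWWWWWWWWWWWWWWWWWWWWWWWWWWWWWWWWWWWWWWWWWWWWW+o..noooooooooo
```

```bash
python3 - <<'E'
from h import *
import pickle
c,s=pickle.load(open("w15.pkl","rb"));np.set_printoptions(precision=4,suppress=True)
W=lambda u,v,z:atz(c,(u,v),z,True)
for z in(.113,.117,.121,.125,.13):
    a,b=W(244,212,z),W(246,252,z);print(z,a,b,(a+b)/2,np.linalg.norm(a-b))
E
python3 sc.py c | cut -c1-130
```

```text
0.113 [0.4829 0.0007 0.113 ] [ 0.4824 -0.0311  0.113 ] [ 0.4827 -0.0152  0.113 ] 0.03179472307177546
0.117 [0.4832 0.0024 0.117 ] [ 0.4826 -0.0287  0.117 ] [ 0.4829 -0.0132  0.117 ] 0.031108420057667854
0.121 [0.4834 0.0041 0.121 ] [ 0.4829 -0.0263  0.121 ] [ 0.4831 -0.0111  0.121 ] 0.030422117043560227
0.125 [0.4836 0.0059 0.125 ] [ 0.4831 -0.0238  0.125 ] [ 0.4833 -0.009   0.125 ] 0.029735814029452624
0.13 [0.4838 0.0081 0.13  ] [ 0.4834 -0.0208  0.13  ] [ 0.4836 -0.0064  0.13  ] 0.0288779352618181
[0.4878 0.0024 0.1549] [ 0.7246  0.6891 -0.0006  0.0005] [-0.3789  0.4552 -0.5618] axes [[ 0.0502  0.9987 -0.0016]
 [ 0.9987 -0.0502 -0.0001]
 [-0.0002 -0.0016 -1.    ]]
px at tcp [242.8 154.1] px/mm [array([0.3975, 0.175 ]), array([ 0.2325, -0.31  ]), array([-0.015 , -0.2925])]
150 109 107 101  85  79  94 113 120 121 121 121 121 121 120 121 122 121 121 122 121 122 123 122 104  60  24  14  11   8   8
151 107 111 114 112 111 115 119 121 121 121 120 121 120 122 121 121 122 122 121 123 123 124 123 104  60  29  20  13   8   7
152 110 110 112 117 118 120 121 121 121 120 121 121 120 121 121 12
[... 3704 characters left out ...]
0  58  47  43  44  43  44  41  33  23  26  47  66  71  63  50  38  30  23
183  84  97 110 104  70  39  34  40  51  66  72  74  63  48  43  43  44  40  35  25  25  41  63  77  80  77  70  59  48  37
184  95 111 115 101  65  36  33  37  41  50  58  62  56  48  45  46  43  34  25  24  38  58  75  80  81  81  79  75  69  59
185  90 110 110  86  53  33  33  36  39  42  46  49  48  46  47  44  39  32  26  35  55  73  79  80  78  80  80  81  79  73
186  84 103  95  69  43  32  33  36  39  42  50  52  49  46  47  40  33  28  36  54  71  79  79  80  78  79  79  80  80  80
187  77  88  74  52  39  32  30  35  37  41  53  61  59  54  45  34  27  35  51  70  78  80  80  79  79  79  79  78  79  81
x0 226
```

Run:
```python
from h import *
import pickle
c,s=pickle.load(open("w15.pkl","rb"));np.set_printoptions(precision=4,suppress=True);sc=cam("scene")
for u in((239,163),(240,163.5),(240,165)): print(tri(ray(c,(244,212),1),ray(sc,u)))
im=cv2.imread("pics/w15.png").astype(int)
for y in range(246,306,3): print(y," ".join("%3d,%3d"%(im[y,x].sum()//3,im[y,x,2]-im[y,x,0]) for x in range(232,262,2)))
```

```text
(array([0.4804, 0.0018, 0.1184]), [np.float64(0.003004896280376954), np.float64(0.003004896280377029)])
(array([0.4815, 0.0019, 0.1176]), [np.float64(0.0017741343487380306), np.float64(0.0017741343487379811)])
(array([0.4817, 0.0005, 0.1139]), [np.float64(0.0013458263537512347), np.float64(0.0013458263537513093)])
246 238, 14 238, 14 211, 50 123, 26 116,  9 115, 11 113,  9 113, 10 112, 11 100,  9  78,  7 137, 97 159,130 165,133 166,135
249 238, 14 239, 14 232, 17 137, 15 115,  9 114,  9 114, 10 113, 11 112, 11 100,  8  89,  9 148, 24 162, 27 161, 27 162, 28
252 238, 14 238, 14 233, 14 152, 14 129, 10 128, 10 127, 10 125, 11 126, 10 113,  9 103, 11 156, 22 161, 23 161, 21 161, 21
255 238, 14 238, 13 234, 14 185, 17 184, 12 184, 14 184, 13 181, 13 181, 15 166, 13 120, 14 160, 22 161, 21 160, 22 160, 21
258 239, 14 238, 14 234, 14 186, 16 183, 12 185, 14 184, 14 182, 14 182, 14 167, 14 124, 15 159, 21 161, 22 161, 22 161, 22
261 238, 14 238, 14 235, 15 190, 18 184, 13 184, 14 183, 14 182, 13 182, 12 168, 13 123, 13 160, 22 161, 22 160, 21 160, 21
264 238, 14 238, 13 235, 15 191, 19 182,
[... 995 characters left out ...]
 236, 14 236, 14 236, 14 236, 15 236, 15 236, 15 236, 16 236, 15 235, 15 235, 15
291 236, 15 236, 15 236, 14 236, 15 236, 14 236, 14 236, 15 236, 16 236, 16 236, 15 236, 16 236, 16 235, 15 235, 14 234, 15
294 236, 15 235, 15 235, 15 235, 15 236, 16 236, 16 236, 16 235, 16 235, 15 235, 16 235, 15 235, 15 235, 15 234, 15 233, 16
297 235, 15 236, 16 235, 15 235, 16 235, 15 235, 15 235, 15 235, 15 236, 15 235, 15 235, 15 235, 15 235, 15 234, 15 233, 16
300 235, 15 235, 15 235, 15 235, 15 235, 15 235, 14 235, 15 235, 15 235, 15 235, 15 235, 15 235, 15 234, 15 235, 15 233, 16
303 235, 15 234, 15 235, 15 235, 15 235, 15 234, 15 234, 14 235, 15 235, 15 234, 14 234, 16 235, 15 234, 15 234, 16 233, 16
```

Run:
```python
from h import *
import pickle
c,s=pickle.load(open("w15.pkl","rb"));np.set_printoptions(precision=4,suppress=True)
W=lambda u,v,z:atz(c,(u,v),z,True)
for z in(.109,.113,.117,.121):
    a,b=W(243.5,212,z),W(244.3,270,z);print(z,a,b,(a+b)/2,np.linalg.norm(a-b),"width",W(250.7,262,z)[0]-W(237.3,262,z)[0])
```

```text
0.109 [ 0.4824 -0.0011  0.109 ] [ 0.4799 -0.0498  0.109 ] [ 0.4811 -0.0254  0.109 ] 0.04881067863664094 width 0.010084981902302892
0.113 [0.4826 0.0007 0.113 ] [ 0.4802 -0.047   0.113 ] [ 0.4814 -0.0232  0.113 ] 0.04777934065549493 width 0.009871892775793423
0.117 [0.4828 0.0024 0.117 ] [ 0.4804 -0.0443  0.117 ] [ 0.4816 -0.0209  0.117 ] 0.04674800267434896 width 0.009658803649283954
0.121 [0.483  0.0042 0.121 ] [ 0.4807 -0.0415  0.121 ] [ 0.4819 -0.0187  0.121 ] 0.04571666469320297 width 0.009445714522774595
```

{"name": "jog_arm", "arguments": {"deltas": [[[0, 0, 0], [-0.0219, 0.0011, 0], 1], [[0, 0, 0], [0, 0, 0], 1], [[0, 0, 0], [0, 0, 0], 1], [[0, 0, 0], [0, 0, 0], 1], [[0, 0, 0], [0, 0, 0.005], 1]], "squeeze": 30}}

```text
t: 22.9
tcp_pos: [0.4882, -0.018, 0.1501]
tcp_rot: [0.724, 0.69, 0.0, 0.001]
force: [-1.1, 0.8, 0.1]
width: 0.0854
finger_force: 0.0
```

{"name": "jog_arm", "arguments": {"deltas": [[[0, 0, 0], [0, 0, 0.015], 1], [[0, 0, 0], [0, 0, 0.02], 1], [[0, 0, 0], [0, 0, 0.015], 1], [[0, 0, 0], [0, 0, 0], 1], [[0, 0, 0], [0, 0, 0], 1]]}}

```text
t: 23.4
tcp_pos: [0.4881, -0.0183, 0.1]
tcp_rot: [0.724, 0.69, -0.0, -0.0]
force: [0.3, -0.6, -0.4]
width: 0.0856
finger_force: 0.0
```

{"name": "jog_arm", "arguments": {"deltas": [[[0, 0, 0], [-0.001, -0.0003, 0], 0], [[0, 0, 0], [0, 0, 0], 0], [[0, 0, 0], [0, 0, 0], 0], [[0, 0, 0], [0, 0, 0], 0], [[0, 0, 0], [0, 0, 0], 0]]}}

```text
t: 23.9
tcp_pos: [0.4876, -0.0195, 0.1]
tcp_rot: [0.724, 0.69, 0.0, 0.0]
force: [-0.4, 0.3, 0.2]
width: 0.0119
finger_force: 0.0
```

{"name": "jog_arm", "arguments": {"deltas": [[[0, 0, 0], [0, 0, 0], 0], [[0, 0, 0], [0, 0, 0], 0]], "squeeze": 90}}

```text
t: 24.1
tcp_pos: [0.4876, -0.0195, 0.0998]
tcp_rot: [0.724, 0.69, -0.0, -0.0]
force: [0.9, -0.3, -0.9]
width: 0.008
finger_force: 87.8
```

```bash
python3 o.py
```

```text
tcp [ 0.4876 -0.0195  0.0998] Ftool [-0.2372  0.8801  0.8746] Mtool [-0.0344 -0.0478  0.0049] rv [0.0001 0.0001 0.    ]
```

Gripped upright with no side force. Now I'll press down in small steps.

{"name": "jog_arm", "arguments": {"deltas": [[[0, 0, 0], [0, 0, 0.001], 0], [[0, 0, 0], [0, 0, 0.001], 0], [[0, 0, 0], [0, 0, 0], 0]]}}

```text
t: 24.4
tcp_pos: [0.4878, -0.0195, 0.0981]
tcp_rot: [0.724, 0.69, 0.0, 0.0]
force: [0.8, 1.8, 2.3]
width: 0.0076
finger_force: 88.5
```

{"name": "jog_arm", "arguments": {"deltas": [[[0, 0, 0], [0, 0, 0.001], 0], [[0, 0, 0], [0, 0, 0.0005], 0], [[0, 0, 0], [0, 0, 0], 0]]}}

```text
t: 24.7
tcp_pos: [0.4879, -0.0195, 0.0968]
tcp_rot: [0.724, 0.69, 0.0, 0.0]
force: [-0.5, 1.5, 5.9]
width: 0.0079
finger_force: 88.9
```

```bash
python3 o.py
```

```text
tcp [ 0.4879 -0.0195  0.0968] Ftool [ 1.4829 -0.5768 -5.9308] Mtool [ 0.0451  0.2023 -0.0116] rv [-0.0001 -0.001   0.0001]
```

{"name": "jog_arm", "arguments": {"deltas": [[[0, 0, 0], [0, 0, 0.001], 0], [[0, 0, 0], [0, 0, 0], 0]]}}

```text
t: 24.9
tcp_pos: [0.4879, -0.0195, 0.0958]
tcp_rot: [0.724, 0.69, 0.0, 0.0]
force: [-0.7, 1.1, 5.1]
width: 0.0077
finger_force: 88.7
```

{"name": "jog_arm", "arguments": {"deltas": [[[0, 0, 0], [0, 0, 0.001], 0], [[0, 0, 0], [0, 0, 0], 0]]}}

```text
t: 25.1
tcp_pos: [0.4879, -0.0195, 0.0948]
tcp_rot: [0.724, 0.69, 0.0, 0.0]
force: [0.1, 0.9, 4.5]
width: 0.0079
finger_force: 88.7
```

```bash
python3 o.py
```

```text
tcp [ 0.4879 -0.0195  0.0948] Ftool [ 0.9355  0.0246 -4.5166] Mtool [ 0.0582  0.121  -0.0165] rv [-0.0001 -0.0011  0.0001]
```

{"name": "jog_arm", "arguments": {"deltas": [[[0, 0, 0], [0, 0, 0.001], 0], [[0, 0, 0], [0, 0, 0], 0]]}}

```text
t: 25.3
tcp_pos: [0.4879, -0.0195, 0.0938]
tcp_rot: [0.724, 0.69, 0.0, 0.0]
force: [-1.4, 2.0, 5.7]
width: 0.0075
finger_force: 88.7
```

{"name": "jog_arm", "arguments": {"deltas": [[[0, 0, 0], [0, 0, 0.001], 0], [[0, 0, 0], [0, 0, 0], 0]]}}

```text
t: 25.5
tcp_pos: [0.4879, -0.0195, 0.0928]
tcp_rot: [0.724, 0.69, 0.0, 0.0]
force: [-0.7, 2.0, 3.5]
width: 0.0078
finger_force: 88.7
```

{"name": "jog_arm", "arguments": {"deltas": [[[0, 0, 0], [0, 0, 0.0007], 0], [[0, 0, 0], [0, 0, 0], 0]]}}

```text
t: 25.7
tcp_pos: [0.4877, -0.0194, 0.0918]
tcp_rot: [0.724, 0.69, 0.0, 0.0]
force: [0.3, 1.9, 2.5]
width: 0.0075
finger_force: 88.4
```

{"name": "jog_arm", "arguments": {"deltas": [[[0, 0, 0], [0, 0, 0.001], 0], [[0, 0, 0], [0, 0, 0], 0]]}}

```text
t: 25.9
tcp_pos: [0.4878, -0.0195, 0.0909]
tcp_rot: [0.724, 0.69, 0.0, 0.0]
force: [-0.2, 1.7, 5.3]
width: 0.0078
finger_force: 88.8
```

{"name": "jog_arm", "arguments": {"deltas": [[[0, 0, 0], [0, 0, 0.0007], 0], [[0, 0, 0], [0, 0, 0], 0]]}}

```text
t: 26.1
tcp_pos: [0.488, -0.0195, 0.0904]
tcp_rot: [0.724, 0.69, 0.0, 0.0]
force: [-0.1, 2.6, 7.3]
width: 0.008
finger_force: 89.1
```

```bash
python3 o.py; python3 a.py w16 180 300 1
```

```text
tcp [ 0.488  -0.0195  0.0904] Ftool [ 2.5718 -0.2424 -7.2728] Mtool [0.1075 0.3163 0.0151] rv [-0.0001 -0.0011  0.0001]
180 WWWWYYYYYYYYYYYYYYYYYYYYYYYYYYYYYYYYYYYYYYYYYYYYYYYYYy.   ... 
182 WWWWYYYYYYYYYYYYYYYYYYYYYYYYYYYYYYYYYYYYYYYYYYYYYYYYYy.  ...  
184 WWWWYYYYYYYYYYYYYYYYYYYYYYYYYYYYYYYYYYYYYYYYYYYYYYYYYy.   ..  
186 WWWWYYYYYYYYYYYYYYyyooooo------------oyyYYYYYYYYYYYYYy.  .... 
188 WWWWYYYYYYYYYYYYYYyoooo......---------oyYYYYYYYYYYYYYy.  ...  
190 WWWWYYYYYYYYYYYYYYyoooo......---------oyYYYYYYYYYYYYYy.  ...  
192 WWWWYYYYYYYYYYYYYYyooo-......---------oyYYYYYYYYYYYYYy.   ... 
194 WWWWYYYYYYYYYYYyyyoooo-......---------oyYYYYYYYYYYYYYy.  .... 
196 WWW+yyyyyyyyyyyyyyoooo-......---------oyYYYYYYYYYYYYYy.  .... 
198 +WW+yyyyyyyyyyyyyyoooo-......---------oyYYYYYYYYYYYYYo   ...  
200 +++WYYyyyyyyyyyyyyoooo-.......--------oYYYYYYYYYYYYYYo   ...  
202 +++WYYYyyyyyyyyyyyoooo-......----------YYYYYYYYYYYYYYo   ...  
204 ++++YYYyyyyyyyyyyyyyyy--.....-----...--YYYYYYYYYYYYYYo   ...  
206 ++++YYYyyyyyyyyyyyyyyy--..............-YYYYYYYYYYYYYYo   ..   
208 +++++yyyyyyyyyyyyyyyyy-.........---...
[... 2318 characters left out ...]
            ----------------.                      
280                        ----------------.                      
282                        ----------------.                      
284                        ----------------.                      
286                       .----------------.                      
288                       .----------------.                      
290                       .----------------.                      
292                       .----------------.                      
294                       .----------------.                      
296                      .+WWW++++++++++++++.                     
298                    ..-WWWWW+++++++++++++.
```

{"name": "jog_arm", "arguments": {"deltas": [[[0, 0, 0], [0, 0, 0.001], 0], [[0, 0, 0], [0, 0, 0], 0]], "squeeze": 115}}

```text
t: 26.35
tcp_pos: [0.4885, -0.0194, 0.0902]
tcp_rot: [0.724, 0.69, 0.001, 0.001]
force: [-0.6, 2.4, 15.3]
width: 0.007
finger_force: 113.6
```

{"name": "jog_arm", "arguments": {"deltas": [[[0, 0, 0], [0, 0, 0.0007], 0], [[0, 0, 0], [0, 0, 0], 0]]}}

```text
t: 26.55
tcp_pos: [0.4887, -0.0194, 0.0901]
tcp_rot: [0.724, 0.69, 0.001, 0.001]
force: [-1.2, 4.3, 19.2]
width: 0.0073
finger_force: 114.4
```

```bash
python3 o.py
```

```text
tcp [ 0.4887 -0.0194  0.0901] Ftool [  4.2796  -1.3222 -19.2246] Mtool [0.3874 0.638  0.0326] rv [-0.0004 -0.004   0.0001]
```

{"name": "jog_arm", "arguments": {"deltas": [[[0, 0, 0], [0, 0, 0.0006], 0], [[0, 0, 0], [0, 0, 0], 0]]}}

```text
t: 26.75
tcp_pos: [0.489, -0.0194, 0.09]
tcp_rot: [0.724, 0.69, 0.002, 0.002]
force: [-2.9, 4.1, 25.9]
width: 0.0073
finger_force: 115.1
```

{"name": "jog_arm", "arguments": {"deltas": [[[0, 0, 0], [0, 0, 0.0004], 0], [[0, 0, 0], [0, 0, 0], 0]]}}

```text
t: 26.95
tcp_pos: [0.4891, -0.0195, 0.09]
tcp_rot: [0.724, 0.69, 0.002, 0.002]
force: [-3.3, 4.1, 29.0]
width: 0.007
finger_force: 115.7
```

```bash
python3 o.py; python3 a.py w17 206 222 1;python3 a.py w17 290 300
```

```text
tcp [ 0.4891 -0.0195  0.09  ] Ftool [  3.8787  -3.2951 -29.0517] Mtool [0.7439 0.7201 0.0003] rv [-0.0008 -0.0053  0.0002]
206 ++YYYyyyyyyyyyyyyyyyyo-.......--....--yYYYYYYYYYYYYo   ...  .n
208 +++yyyyyyyyyyyyyyyyyyo-.........--...-yYYYYYYYYYYYYo   ...  .n
210 +++yyyyyyyyyyyyyyyyyy--..........---..--yYYYYYYYYYy.   ...  .n
212 +++yyyyyyyyyyyyyyyyyo---.........--------yYYYYYYYYy.   ...  .n
214 +++yyyyyyyyyyyyyyyyyo--------------------yYYYYYYYYy.   ..   .n
216 +++yyyyyyyyyyyyyyyyyo--------------------yYYYYYyyyo.   ..   .n
218 WW+yyyyyyyyyyyyyyyyyy++WWWWWWWWWWWWWWWWWW+yyyyyyyy-   ...  ..n
220 WW+yyyyyyyyyyyyyyyyyy+WWWWWWWWWWWWWWWWWWW+yyyyyyyy-   ...  ..n
290                        .---------------.                      
292                        .---------------.                      
294                        .---------------.                      
296                       .-+++++++++++++++.                      
298                    ....+++WW+++++++++++-  .
```

{"name": "jog_arm", "arguments": {"deltas": [[[0, 0, 0], [0, 0, -0.002], 0], [[0, 0, 0], [0, 0, 0], 0]]}}

```text
t: 27.2
tcp_pos: [0.4882, -0.0195, 0.0903]
tcp_rot: [0.724, 0.69, 0.001, 0.001]
force: [-1.0, 3.0, 12.5]
width: 0.0073
finger_force: 113.8
```

{"name": "jog_arm", "arguments": {"deltas": [[[0, 0, 0], [0, 0, -0.001], 0], [[0, 0, 0], [0, 0, 0], 0]]}}

```text
t: 27.4
tcp_pos: [0.488, -0.0196, 0.0908]
tcp_rot: [0.724, 0.69, 0.0, 0.001]
force: [0.2, 1.0, 5.7]
width: 0.007
finger_force: 112.8
```

```bash
python3 o.py; python3 a.py w18 206 226 1
```

```text
tcp [ 0.488  -0.0196  0.0908] Ftool [ 1.0038  0.1656 -5.704 ] Mtool [ 0.0291  0.1671 -0.0002] rv [-0.0003 -0.0014  0.0002]
206 ++++YYyyyyyyyyyyyyyyyyo-...........---+YYYYYYYYYYYYYy.   ...  
208 +++++yyyyyyyyyyyyyyyyy--......---------YYYYYYYYYYYYYy.  ...   
210 +++++yyyyyyyyyyyyyyyy--.-.......--------yYYYYYYYYYYYy.   ...  
212 +++++yyyyyyyyyyyyyyyo-------...----------yYYYYYYYYYYy.  ...   
214 +++++yyyyyyyyyyyyyyyo--------------------yYYYYYYYYYYy.  ...   
216 +WW++yyyyyyyyyyyyyyyo--------------------yYYYYYYYYYYo   ...  .
218 WWWW+yyyyyyyyyyyyyyyo++WWWWWWWWWWWWWWWWW++yyyyyyyyyy.   ...  .
220 WWWW+yyyyyyyyyyyyyyyy+WWWWWWWWWWWWWWWWWWW+yyyyyyyyyy.   ...  .
222 WWWW+yyyyyyyyyyyyyyyy+WWWWWWWWWWWWWWWWWWW+yyyyyyyyyy.   ..   .
224 WWWW+yyyyyyyyyyyyyyy++WWWWWWWWWWWWWWWWWWW++yyyyyyyyy.   ...  .
```

{"name": "jog_arm", "arguments": {"deltas": [[[0, 0, 0], [0, 0, -0.001], 0], [[0, 0, 0], [0, 0, -0.001], 0], [[0, 0, 0], [0, 0, 0], 0]], "squeeze": 40}}

```text
t: 27.75
tcp_pos: [0.4876, -0.0194, 0.0921]
tcp_rot: [0.724, 0.69, 0.0, -0.0]
force: [1.0, 1.1, -0.7]
width: 0.0072
finger_force: 111.9
```

{"name": "jog_arm", "arguments": {"deltas": [[[0, 0, 0], [0, 0, -0.0006], 0], [[0, 0, 0], [0, 0, 0], 0]]}}

```text
t: 27.95
tcp_pos: [0.4874, -0.0194, 0.0924]
tcp_rot: [0.724, 0.69, -0.0, -0.001]
force: [1.9, 2.2, -4.9]
width: 0.0072
finger_force: 111.3
```

{"name": "jog_arm", "arguments": {"deltas": [[[0, 0, 0], [0, 0, 0.0008], 0], [[0, 0, 0], [0, 0, 0], 1], [[0, 0, 0], [0, 0, 0], 1], [[0, 0, 0], [0, 0, 0], 1], [[0, 0, 0], [0, 0, 0], 1]]}}

```text
t: 28.45
tcp_pos: [0.4876, -0.0197, 0.0922]
tcp_rot: [0.724, 0.69, -0.0, 0.0]
force: [0.6, 0.3, 0.1]
width: 0.065
finger_force: 0.0
```

{"name": "jog_arm", "arguments": {"deltas": [[[0, 0, 0], [0, 0, 0], 1], [[0, 0, 0], [0, 0, -0.015], 1], [[0, 0, 0], [0, 0, -0.025], 1], [[0, 0, 0], [0.015, 0, -0.02], 1], [[0, 0, 0], [0, 0, 0], 1]]}}

```text
t: 28.95
tcp_pos: [0.4893, -0.0039, 0.1543]
tcp_rot: [0.724, 0.69, 0.001, 0.002]
force: [0.2, -0.1, 0.3]
width: 0.0855
finger_force: 0.0
```

```bash
python3 o.py; python3 a.py w19 170 290 1
```

```text
tcp [ 0.4893 -0.0039  0.1543] Ftool [-0.101   0.2128 -0.2607] Mtool [ 0.0204 -0.044  -0.0132] rv [-0.001  -0.0046  0.0012]
170 WWWWWWWWWWYYYYYYYYYYYYYYYYYYYYYYYYYYYYYYYYYYYYy.  . ..oooooooo
172 WWWWWWWWWWYYYYYYYYYYYYYYYYYYYYYYYYYYYYYYYYYYYYy. .. ..oooooooo
174 WWWWWWWWWWYYYYYYYYYYYYYYYYYYYYYYYYYYYYYYYYYYYYy. .. .noooooooo
176 WWWWWWWWWWYYYYYYYYYYYYYYYYYYYYYYYYYYYYYYYYYYYYo. .. ..oooooooo
178 WWWWWWWWWWYYYYYYYYYYYYYYYYyyyyyyYYYYYYYYYYYYYYo  .. .noooooooo
180 WWWWWWWWWWYYYYYYYYYYyoo--...-------yYYYYYYYYYYo. .  .noooooooo
182 WWWWWWWWWWYYYYYYYYYYyoo-.....------yYYYYYYYYYYo. .. .noooooooo
184 WWWWWWWWWWYYYYYYYYYyooo-......-----yYYYYYYYYYYo  .. .noooooooo
186 ++WWWWWWW+yyyyyyyyyyooo-.....------yYYYYYYYYYYo  .. .noooooooo
188 ++WWWWWWW+yyyyyyyyyyooo-......-----yYYYYYYYYYyo  ....noooooooo
190 +++++W+WW+yyyyyyyyyyooo-.....------yYYYYYYYYYy.  .. .noooooooo
192 +++++++++++yyyyyyyyyyyo--.....-----yYYYYYYYyyo.  .. .ooooooooo
194 +++++++++++yyyyyyyyyyyo--.......-.--yyyyyyyyyo.  .. .nnoonnnnn
196 +++++++++++yyyyyyyyyyy--------------oyyyyyyyyo.  .. ..........
198 +++++++++++yyyyyyyyyyy++WWWWWWWWWWW
[... 2342 characters left out ...]
++W+++++++++-.   .nooooooooooo
270 WWWWWWWWWWWWWWWWWWWWWWWWWWWWWWWW++++W+++++++o.   .nooooooooooo
272 WWWWWWWWWWWWWWWWWWWWWWWWWWW+W+WWW+W++++++++-o..  .nooooooooooo
274 WWWWWWWWWWWWWWWWWWWWWWWWWWWWWW+++++++++++++-on.  .oooooooooooo
276 WWWWWWWWWWWWWWWWWWWWWWWWWWWW+++++++++++++++-on. ..oooooooooooo
278 WWWWWWWWWWWWWWWWWWWWWWWWWWWWWW+WWWWW++++++++-n. ..oooooooooooo
280 WWWWWWWWWWWWWWWWWWWWWWWWWWWWWWWWWWWWWWWWWWWW-o...noooooooooooo
282 WWWWWWWWWWWWWWWWWWWWWWWWWWWWWWWWWWWWWWWWWWWW+o...noooooooooooo
284 WWWWWWWWWWWWWWWWWWWWWWWWWWWWWWWWWWWWWWWWWWWW+o...noooooooooooo
286 WWWWWWWWWWWWWWWWWWWWWWWWWWWWWWWWWWWWWWWWWWWW+on..noooooooooooo
288 WWWWWWWWWWWWWWWWWWWWWWWWWWWWWWWWWWWWWWWWWWWW+on..noooooooooooo
```

```bash
python3 - <<'E'
from h import *
import pickle
c,s=pickle.load(open("w19.pkl","rb"));np.set_printoptions(precision=4,suppress=True)
W=lambda u,v,z:atz(c,(u,v),z,True)
for z in(.107,.111,.115):
    a,b=W(251.5,197,z),W(251,249,z);print(z,(a+b)/2,np.linalg.norm(a-b))
E
python3 sc.py d | sed -n '5,60p' | cut -c1-130
```

```text
0.107 [ 0.4887 -0.0173  0.107 ] 0.04129313644296324
0.111 [ 0.4888 -0.0154  0.111 ] 0.04042534945405276
0.115 [ 0.4889 -0.0134  0.115 ] 0.03955756246514228
152 114 110 110 111 115 118 120 120 121 121 121 120 121 122 123 122 122 122 122 123 123 122 123 123 123 123 124 125 126 115
153 117 114 110 110 112 116 120 120 120 122 122 121 121 121 122 123 122 123 123 122 122 124 123 124 123 123 124 125 125 114
154 118 117 113 111 110 112 116 118 119 121 121 121 122 122 121 122 122 123 123 123 123 124 123 123 123 123 125 125 124 112
155 120 120 117 116 113 111 111 114 116 120 121 122 123 122 122 122 123 123 123 122 122 123 124 124 124 123 124 126 124 111
156 120 119 119 119 116 112 108 107 111 114 119 120 121 122 121 121 122 122 123 124 123 123 123 124 124 124 125 125 124 111
157 120 120 121 120 119 116 111 108 107 110 114 117 119 121 122 122 122 122 123 123 123 124 124 124 123 124 125 125 124 110
158 119 120 119 120 120 119 118 114 112 109 111 114 115 118 121 121 122 123 123 124 123 123 124 124 124 123 124 126 125 110
159 119 120 119 121 121 119 120 118 116 113 110 109 110 113 118 121 122 122 
[... 3074 characters left out ...]
7  41  45  45  47  46  41  36  25  20  24  35  43  45  46  45  45  48  52
185  76  96 112 110  87  61  44  34  31  32  34  37  39  41  43  44  44  39  29  20  22  32  42  45  46  44  44  47  56  70
186  89 108 111  97  67  48  39  33  30  33  36  37  41  42  40  41  38  31  22  21  32  39  45  45  45  43  46  51  65  77
187  95 108 101  75  52  41  37  31  29  31  35  36  40  42  41  38  30  23  24  32  42  46  47  46  43  45  50  62  73  79
188  85  97  86  61  47  42  34  29  30  32  33  34  39  43  43  35  27  27  40  52  55  55  54  50  47  50  61  73  79  80
189  72  83  77  63  55  48  39  36  33  32  35  41  44  44  38  30  25  37  59  73  73  69  67  63  57  59  71  79  81  80
x0 225
```

```bash
python3 -c "
from station import ctrl
print(ctrl.hand_in())"
```

```text
the job is handed in; nothing more can be done
None
```

I shut the lid, put the shackle in the lock over the tongue and pressed it down until it held against a light upward pull; I then released it and handed the job in clear of everything at about 29 s, but the verdict was not shown.

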